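# Switch off the bench lathe and open its chuck guard

### The job

Make the small bench lathe ready for changing the work: first set the lever switch on its headstock to off, its middle position, then swing its chuck guard up by its knob, past the point where its spring flips over, so that it stays fully open by itself. Do not open the guard before the switch is off, leave the switch at off, and do not knock the cream pot, the wooden box or the glue tube about.

Things in the scene. Friction and masses are not known exactly. Their poses are not given: they have to be found in the camera images.
- lathe: Small grey and steel bench lathe, fixed. Origin on its underside, below mid-guard; x to its back, y to its left, z up; front (-x) roughly to the robot. It spans x -75..+85, y -50..+155 mm. Headstock at its left (y +55..+155), 282 mm high, with a switch panel sloping 32 degrees, looking forward and up. A curved sheet guard, 90 mm wide, 145 mm high, covers the chuck at its right (y -45..+45).
- guard (a joint): Angle of the chuck guard: 0 = closed (start), grows as its front swings up and back, stop at 1.75 rad = fully open. It turns about the lathe's y axis through guard_hinge. An over-centre spring pulls it shut below about 1.05 rad and throws it open to the stop above that. Lifting takes 5 to 7 N at the knob; let go too early, it falls shut.
- guard_hinge (a point): Hinge axis of the guard, mid-width, at x = +52, y = 0, z = 135 mm in the lathe's frame. Its axes are the lathe's.
- guard_knob (a point): Centre of the black ball knob, 30 mm wide, at the guard's front, on a 10 mm stem, 25 mm of it free. Closed, it lies 148 mm in front of and 20 mm below the hinge axis, 115 mm above the bench; it moves on a circle of 149 mm radius. It turns with the guard: grip it lightly (20 to 30 N) so that it can turn in the fingers. Headstock 55 mm to its left once up; a lamp hangs 0.61 m up, front left.
- lever_pivot (a point): Pivot of the switch lever, on the headstock's sloping panel, at x = +20, y = +105, z = 80 mm in the lathe's frame; axes as the lathe's. The headstock's top juts out over the panel (underside 270 mm above the bench, forward to lathe x = -22 mm): come in tilted 25 to 45 degrees, fingers pointing forward and down under it (at 32 degrees they are square to the panel).
- switch_lever (a joint): Angle of the switch lever: 0 = middle, off (square to the panel, at the wide middle mark); negative = leaning to the lathe's left (+y), where it starts; stops at -0.6 and +0.6 rad. It turns about the panel's up-slope line through lever_pivot. It has no spring: it turns stiffly (1 to 2 N at the ball) and stays where it is left.
- lever_ball (a point): Centre of the black ball at the end of the switch lever, 22 mm in diameter, on an 8 mm thick stem, 60 mm from lever_pivot. At off it is at x = -12, y = +105, z = 131 mm in the lathe's frame. Best pushed sideways by a finger or by fingers held loosely round it: squeezed hard it cannot swing freely.
- cream_pot: Loose cream round pot with lid, 62 mm in diameter, 40 mm high, standing to the left of the lathe; origin at the centre of its underside.
- turned_box: Loose turned wooden round box with a knob on its lid, 70 mm in diameter, 60 mm high, standing behind the lathe; origin at the centre of its underside.
- glue_tube: Loose green and white glue tube, 127 x 34 x 25 mm, lying near the bench's front edge; origin at the centre of its underside.

How it is judged:
By the outcome, as a careful person would: the job done as asked, in the order asked, and still so for the second after the job is handed in, with the robot touching nothing.
It also fails if it takes over 45 s, if anything falls off the work surface, if the arm or the gripper's body presses on something with over 40 N, if the wrist force passes 120 N, or if a joint passes its speed limit or range.

### The arm

A 7-joint arm with a two-finger parallel gripper is mounted at the origin on a cart in front of the work surface, level with it; the furniture and walls round the work are solid. World frame = base frame: x ahead of the robot, y to its left, z up, the work surface at z = 0. Lengths are in m, angles in rad, forces in N, time in s.
With the tool pointing down it reaches from about 0.425 to 0.825 m from the base axis. Payload 3.6 kg.
Tool frame: the origin (TCP) lies at the very end of the fingers, on their centre line; the grasp point (between the pads) lies 19 mm behind it; z points along the fingers, y is the line along which they close (so a half turn about z gives the same grasp; the last joint's range is limited). The gripper opens to 85 mm and grips with 20 to 120 N. Pads are 22 mm wide; open, the fingers measure 114 mm over their backs; the gripper's body (76 mm by 85 mm) begins 54 mm behind the grasp point. The pads swing forward as they close: fully open they stand 13 mm farther back than shut.
Start: joints at [-1.216, 0.615, -0.013, 1.423, 0.008, 1.103, -0.04], TCP at [0.242, 0.603, 0.231] pointing down, gripper open.
Joint ranges: [-3.12, 3.12], [-0.3, 2.06], [-1.34, 1.32], [0.26, 2.42], [-1.36, 4.5], [0.01, 1.98], [-2.84, 2.84]. Speed limits (rad/s): [2.79, 2.79, 3.14, 3.14, 3.14, 3.14, 3.14].

### API

Orientations are given as a 3x3 rotation matrix whose columns are the frame's x, y, z axes.
In Python, from plant import r, imaging, workorder gives the robot as it stands.
- The arm moves only by the tool servo_tool, never from a script. Its argument "commands" is a list of rows, each a list of 7 numbers: the shift along the tool's x, y, z in mm, then the turn, a rotation vector about the tool's x, y, z in rad, then the finger opening in mm, from 0 to 85.4. A call has 1 to 20 rows; each row shifts and turns the commanded pose from where the row before left it, along the tool's axes as they then stand; what a row does not reach is not made up. A row lasts 1/12 s, in which the tool goes at most 41.7 mm and 7.16 degrees, less where a joint would pass 70% of its speed; a pose out of reach is approached as far as the arm can. A call with a gripper value outside its range is refused whole. The fingers move at their own pace and stop on an object; the grip force is fixed at half the most. Time passes only in rows, so rows that do not move let the fingers close. It gives the time, the measured TCP pose, the force, the opening and the grip force at its end, in the units of the state.
- r.observe(): the state, without advancing time (a new reading comes with each control period).
- imaging.snapshot(name): name is "side" or "top"; returns (picture, depth): 400x640x3 uint8, red, green, blue; 400x640 float32, m along the optical axis (not along the pixel's ray), 0 where there is no reading.
- imaging.camera_info(name): a dict with "vertical_fov" (degrees; the focal length in pixels is half the picture's height over the tangent of half this angle, whatever the lens; pixels are square), "cx", "cy" (the principal point, pixels), "k1" (the pictures are not rectified: a ray, as slopes to the right and down, at radius r is drawn at 1 + k1 r^2 times it, then the intrinsics apply), "cam_to_world" (4x4, takes a point from camera to world coordinates). Camera axes: x right, y up, looking along -z (the intrinsics and any distortion apply to the point x, -y, -z); pixel columns grow to the right and rows downward; lengths in m; the calibration is good to about 2 mm. A picture is of the moment at which its call begins. camera_info takes no time and is no camera call.
- workorder.close_job(): hands the job in; it is judged then, once.
The state is a dict: "time_s": time; "joint_positions": joint angles; "qvel": joint speeds; "effort": joint torques, N m; "tool_pos": TCP position; "ee_rot": TCP orientation; "wrist_force": force on the tool from outside, world axes, zero at the start; "ft_torque": the same for the moment, N m; "gripper_width": opening from 0.0 (shut) to 1.0 (fully open); "grip_force": force on a finger pad.
Only numpy, scipy, OpenCV 4.12 (cv2) and the standard library are available. Lean on these libraries where they do the work, as an engineer would, in place of code of your own. Each camera call takes 0.05 s, during which the arm holds its last target. There are 200 camera calls.

## Working session

There is one attempt and no reset: what is moved stays moved. The work goes in short steps, Python scripts to look and compute and a tool call to move; the robot and the scene stay as the last step left them, time stands still between calls to the robot, and variables do not carry over. Pictures are saved under pics/ and viewed, at most 10 in all, crops included, and the job is handed in when it is done.

Besides the shell and the picture viewer there is one more tool, called after ">>>" as name([rows], argument=value, ...), one row to a line, values as JSON. servo_tool: Moves the arm, as the interface text tells. Its arguments: {"type":"object","properties":{"commands":{"type":"array"}},"required":["commands"]}

```bash
mkdir -p pics
cat > h.py <<'E'
import numpy as np, cv2
from plant import r, imaging, workorder
def cam(n):
    c=imaging.camera_info(n); f=200/np.tan(np.radians(c['vertical_fov'])/2)
    return f,c['cx'],c['cy'],c['k1'],np.array(c['cam_to_world'])
def ray(n,u,v):
    f,cx,cy,k,T=cam(n); d=np.array([(u-cx)/f,(v-cy)/f]); s=d.copy()
    for _ in range(20): s=d/(1+k*(s@s))
    return T[:3,3], T[:3,:3]@np.array([s[0],-s[1],-1.])
def pt(n,u,v,depth): o,d=ray(n,u,v); return o+d*depth
def plane(n,u,v,z): o,d=ray(n,u,v); return o+d*(z-o[2])/d[2]
def proj(n,P):
    f,cx,cy,k,T=cam(n); p=T[:3,:3].T@(np.asarray(P)-T[:3,3]); s=np.array([p[0],-p[1]])/-p[2]
    s=s*(1+k*(s@s)); return s[0]*f+cx,s[1]*f+cy
E
python3 - <<'E'
from h import *
for n in ("side","top"):
    p,d=imaging.snapshot(n); cv2.imwrite(f"pics/{n}0.png",p[:,:,::-1]); np.save(f"{n}0.npy",d); print(n,cam(n))
s=r.observe(); print(s['time_s'],s['tool_pos'],s['ee_rot'])
E
```

```text
side (np.float64(388.6942071377833), 318.5356340837293, 199.4851754113041, 0.017970756318472475, array([[-0.92214147, -0.19721422,  0.33280875,  0.85564097],
       [ 0.38619509, -0.5194462 ,  0.76225258,  0.86026856],
       [ 0.0225492 ,  0.83143382,  0.55516604,  0.59711254],
       [ 0.        ,  0.        ,  0.        ,  1.        ]]))
top (np.float64(400.4136306196415), 320.66344800725085, 198.0292031898552, 0.0321461551487621, array([[ 0.2687151 ,  0.78890428, -0.55265019,  0.04546687],
       [-0.96315339,  0.21333796, -0.16377562,  0.01475299],
       [-0.01130203,  0.57629588,  0.81716297,  0.86402438],
       [ 0.        ,  0.        ,  0.        ,  1.        ]]))
0.1 [0.24130826 0.60281511 0.23025432] [[-9.28393495e-01  3.71597650e-01 -8.39790660e-04]
 [ 3.71598599e-01  9.28391030e-01 -2.13932102e-03]
 [-1.53125470e-05 -2.29819675e-03 -9.99997359e-01]]
```

View pics/side0.png

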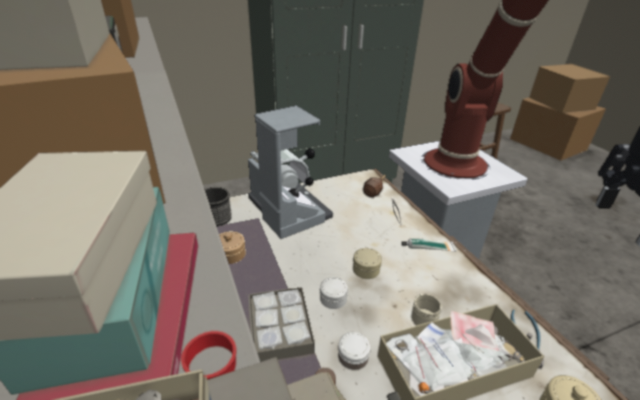

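View pics/top0.png

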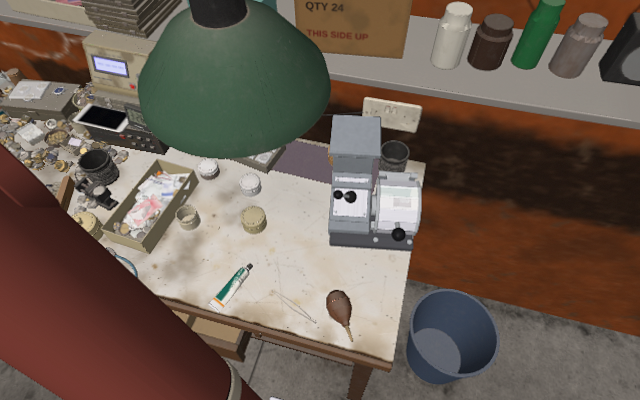

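Side view: lathe at about (285,175), with dark balls at (310,153) and (307,182). Top view: lathe at (375,190), lever ball around (350,197), guard knob around (398,234). I'll zoom in on both.

Run:
```python
from h import *
a=cv2.imread("pics/top0.png")[110:260,310:440]; b=cv2.imread("pics/side0.png")[100:240,235:345]
a=cv2.resize(a,None,fx=4,fy=4,interpolation=2)[:600]; b=cv2.resize(b,(440*600//560,600),interpolation=2)
b=cv2.resize(cv2.imread("pics/side0.png")[100:240,245:335],(270,420),interpolation=2)
o=np.zeros((600,790,3),np.uint8); o[:600,:520]=a; o[:420,520:790]=b
cv2.imwrite("pics/crop.png",o)
for n,roi in(("top",(110,260,310,440)),("side",(100,240,235,345))):
    p=cv2.imread(f"pics/{n}0.png"); d=np.load(f"{n}0.npy")
    m=np.zeros(p.shape[:2],np.uint8); y0,y1,x0,x1=roi
    m[y0:y1,x0:x1]=(p[y0:y1,x0:x1].max(2)<60)*255
    k,l,s,c=cv2.connectedComponentsWithStats(m)
    for i in range(1,k):
        if s[i,4]>15:
            dd=d[l==i]; dm=np.median(dd[dd>0]) if (dd>0).any() else 0
            print(n,s[i],c[i].round(1),dm,pt(n,*c[i],dm).round(3))
```

```text
top [310 110  52  34 798] [326.  123.4] 1.107832 [0.824 0.226 0.078]
top [ 381  114   59   77 2382] [417.2 147.5] 1.0832341 [ 0.822 -0.03   0.055]
top [381 156  24   9  50] [392.3 161.7] 1.0403531 [0.745 0.026 0.066]
top [334 191   9   8  57] [337.7 194.2] 0.9019424 [0.561 0.127 0.131]
top [345 191  11  12  85] [350.8 196.5] 0.94830704 [0.592 0.102 0.09 ]
top [391 228  15  13 146] [398.1 234.2] 0.8481928 [ 0.498 -0.02   0.125]
side [256 100  21  12 198] [264.3 104.8] 2.1636553 [ 0.31  -1.179 -0.173]
side [304 148  11  12  89] [309.7 153.2] 1.0442996 [ 0.505 -0.009  0.12 ]
side [305 177   8   8  50] [308.7 180.6] 0.907181 [0.566 0.137 0.13 ]
side [290 189   8   7  30] [293.6 192.1] 0.93547463 [0.596 0.115 0.091]
side [250 196  12  14  36] [255.5 202.5] 1.0289288 [0.669 0.016 0.015]
```

View pics/crop.png

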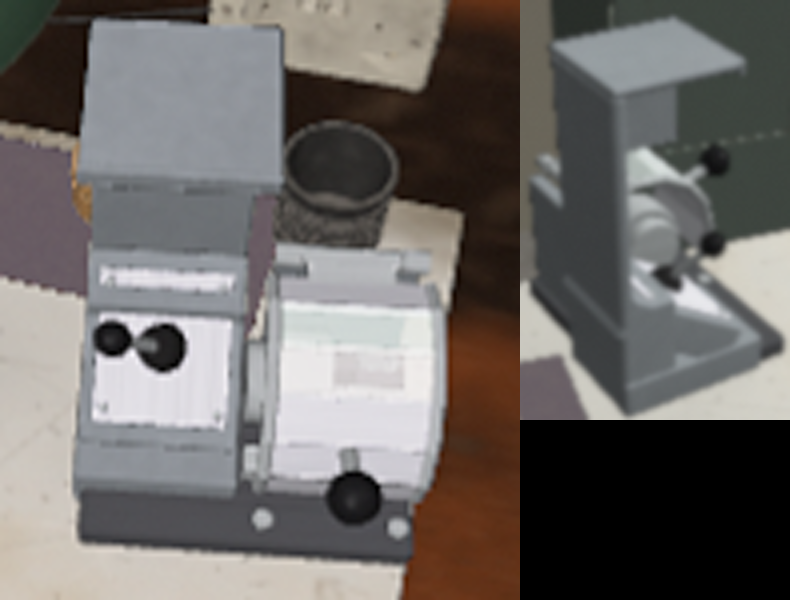

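Crop: lever ball at top-image (338,194), its boot at (351,196), guard knob at (398,234). The base's front bottom edge runs (329,245)–(413,249), and the top plate's front edge (331,155)–(380,156).

Run:
```python
from h import *
def tri(a,b):
    (o1,d1),(o2,d2)=ray("top",*a),ray("side",*b)
    t=np.linalg.lstsq(np.c_[d1,-d2],o2-o1,rcond=None)[0]
    p,q=o1+t[0]*d1,o2+t[1]*d2; return (p+q)/2,np.linalg.norm(p-q)
K,e1=tri((398.1,234.2),(309.7,153.2)); B,e2=tri((337.7,194.2),(308.7,180.6))
print("knob",K.round(4),e1,"ball",B.round(4),e2)
L=plane("top",329.5,245,0);R=plane("top",413,248.8,0)
v=L-R; print("base",L.round(3),R.round(3),np.linalg.norm(v),"yaw",np.degrees(np.arctan2(-v[0],v[1])))
L=plane("top",331.2,155.3,.282-.0);R=plane("top",380.3,156.4,.282)
v=L-R; print("topplate",L.round(3),R.round(3),np.linalg.norm(v),"yaw",np.degrees(np.arctan2(-v[0],v[1])))
v=(B-K)[:2]; print(np.linalg.norm(v), np.degrees(np.arctan2(v[1],v[0])-np.arctan2(138.9,89.8)))
```

```text
knob [ 0.5024 -0.0201  0.1154] 0.0026921915319726097 ball [0.5641 0.1289 0.1253] 0.00249412772018742
base [0.501 0.129 0.   ] [ 0.544 -0.067  0.   ] 0.20150609357588306 yaw 12.354644055426974
topplate [0.541 0.139 0.282] [0.563 0.047 0.282] 0.09392136862736994 yaw 13.277242760024675
0.16130587561121582 10.390396624396029
```

Run:
```python
from h import *
p=cv2.imread("pics/top0.png"); d=np.load("top0.npy")
hsv=cv2.cvtColor(p,cv2.COLOR_BGR2HSV)
m=cv2.inRange(hsv,(45,60,20),(85,255,255)); m[160:]=0; m[:,340:]=0; m[:,:130]=0
P=np.array([pt("top",u,v,d[v,u]) for v,u in np.argwhere((m>0)&(d>0))[::20]])
print(len(P),P.min(0).round(3),P.max(0).round(3))
for z in np.arange(.55,.85,.04):
    q=P[abs(P[:,2]-z)<.02]
    if len(q): print(z.round(2),q.min(0).round(3),q.max(0).round(3))
# targets in tool frame
s=r.observe(); R=np.array(s['ee_rot']); print(s['tool_pos'])
```

```text
752 [0.232 0.09  0.32 ] [0.968 0.609 0.672]
0.63 [0.232 0.09  0.611] [0.368 0.251 0.65 ]
0.67 [0.255 0.111 0.65 ] [0.364 0.232 0.672]
[0.24130826 0.60281511 0.23025432]
```

Run:
```python
from h import *
def cloud(n):
    d=np.load(f"{n}0.npy"); p=cv2.imread(f"pics/{n}0.png")
    f,cx,cy,k,T=cam(n)
    v,u=np.mgrid[0:400:3,0:640:3]; v=v.ravel();u=u.ravel()
    s=np.c_[(u-cx)/f,(v-cy)/f]; t=s.copy()
    for _ in range(10): t=s/(1+k*(t**2).sum(1,keepdims=True))
    z=d[v,u]; P=np.c_[t[:,0],-t[:,1],-np.ones(len(t))]*z[:,None]
    return (P@T[:3,:3].T+T[:3,3]),z,p[v,u].astype(int)
a=np.arctan2(.603,.242)
for n in("side","top"):
    P,z,c=cloud(n)
    m=(z>0)&(c[:,2]>1.8*c[:,1])&(c[:,2]>1.8*c[:,0])&(c[:,2]>35)
    q=P[m]; rr=q[:,0]*np.cos(a)+q[:,1]*np.sin(a); l=-q[:,0]*np.sin(a)+q[:,1]*np.cos(a)
    k=(abs(l)<.13)&(rr>-.15)&(rr<.75)&(q[:,2]>.05); print(n,k.sum())
    for b in np.arange(-.15,.75,.05):
        j=k&(rr>=b)&(rr<b+.05)
        if j.sum()>3: print(b.round(2),"z",q[j,2].min().round(3),q[j,2].max().round(3),"lat",l[j].min().round(3),l[j].max().round(3))
# lamp: points z .6..0.9
P,z,c=cloud("top"); m=(z>0)&(P[:,2]>.55)&(c[:,1]>c[:,2]); q=P[m]
q=q[(q[:,0]<.6)&(q[:,0]>.1)]
for b in np.arange(.55,.86,.03):
    j=(q[:,2]>=b)&(q[:,2]<b+.03)
    if j.any(): print("lamp",b.round(2),q[j].min(0).round(3),q[j].max(0).round(3))
```

```text
side 209
0.0 z 0.074 0.313 lat -0.061 0.043
0.05 z 0.074 0.384 lat -0.054 0.048
0.1 z 0.329 0.454 lat -0.052 0.009
0.15 z 0.403 0.495 lat -0.05 0.008
0.2 z 0.475 0.5 lat -0.042 0.008
top 3568
0.1 z 0.455 0.545 lat -0.051 -0.009
0.15 z 0.492 0.617 lat -0.052 0.031
0.2 z 0.562 0.678 lat -0.05 0.034
0.25 z 0.627 0.702 lat -0.05 -0.027
lamp 0.58 [0.129 0.187 0.584] [0.129 0.187 0.584]
lamp 0.61 [0.232 0.089 0.61 ] [0.377 0.257 0.64 ]
lamp 0.64 [0.244 0.102 0.64 ] [0.366 0.246 0.67 ]
lamp 0.67 [0.27  0.128 0.67 ] [0.364 0.225 0.692]
```

Run:
```python
from h import *
Q=[]
for n in("side","top"):
    d=np.load(f"{n}0.npy"); f,cx,cy,k,T=cam(n)
    v,u=np.mgrid[0:400,0:640]; v=v.ravel();u=u.ravel()
    s=np.c_[(u-cx)/f,(v-cy)/f]; t=s.copy()
    for _ in range(10): t=s/(1+k*(t**2).sum(1,keepdims=True))
    z=d[v,u]; P=np.c_[t[:,0],-t[:,1],-np.ones(len(t))]*z[:,None]
    Q.append((P@T[:3,:3].T+T[:3,3])[z>0])
P=np.vstack(Q); np.save("cloud.npy",P)
ys=np.arange(-.15,.75,.05); print("x\\y  ",*[f"{y:5.2f}" for y in ys])
for x in np.arange(.3,1.1,.05):
    row=[]
    for y in ys:
        j=(P[:,0]>=x)&(P[:,0]<x+.05)&(P[:,1]>=y)&(P[:,1]<y+.05)
        row.append(f"{P[j,2].max():5.2f}" if j.any() else "  -  ")
    print(f"{x:.2f}: ",*row)
```

```text
x\y   -0.15 -0.10 -0.05  0.00  0.05  0.10  0.15  0.20  0.25  0.30  0.35  0.40  0.45  0.50  0.55  0.60  0.65  0.70
0.30:  -0.74  0.00  0.01  0.05  0.64  0.68  0.71  0.69  0.64  0.02  0.00  0.00  0.01  0.01  0.01  0.01  0.05  0.05
0.35:  -0.74  0.00  0.01  0.04  0.63  0.68  0.68  0.65  0.02  0.03  0.00  0.00  0.00  0.06  0.06  0.06  0.06  0.07
0.40:  -0.74  0.00  0.01  0.00  0.00  0.00  0.00  0.00  0.00  0.00  0.00  0.00  0.05  0.07  0.07  0.06  0.06  0.05
0.45:  -0.43  0.00  0.13  0.01  0.00  0.02  0.00  0.01  0.04  0.04  0.04  0.00  0.05  0.07  0.07  0.07  0.01  0.07
0.50:  -0.43  0.11  0.13  0.13  0.05  0.28  0.00  0.00  0.04  0.04  0.04  0.00  0.00  0.06  0.07  0.07  0.00  0.08
0.55:  -0.43  0.15  0.15  0.28  0.29  0.29  0.28  0.00  0.00  0.00  0.04  0.04  0.01  0.06  0.06  0.06  0.00  0.07
0.60:  -0.44   -    0.15  0.15  0.29  0.29  0.29  0.00  0.00  0.03  0.04  0.04  0.04  0.04  0.06  0.06  0.10  0.10
0.65:  -0.74  0.00  0.14  0.14  0.29  0.29  0.28  0.00  0.00  0.03  0.04  0.04  0.04  0.04  0.06  0.00  0.16  0.16
0.70:  -0.74  0.00  0.00  0.08  0.07  0.00  0.05  0.04  0.01  0.04
[... 151 characters left out ...]
  0.26  0.26
0.80:   0.26  0.26  0.26  0.26  0.26  0.26  0.26  0.26  0.26  0.26  0.26  0.28  0.28  0.26  0.28  0.28  0.36  0.36
0.85:   0.26  0.39  0.39  0.26  0.40  0.45  0.46  0.46  0.46  0.46  0.26  0.35  0.41  0.41  0.35  0.28  0.34  0.41
0.90:   0.36  0.39  0.39  0.26  0.51  0.51  0.52  0.53  0.53  0.46   -    0.41  0.41  0.41  0.41  0.41  0.32  0.41
0.95:   0.36  0.39  0.39  0.26  0.26   -     -     -    0.53  0.46  0.31  0.41  0.41  0.41  0.41  0.41  0.29  0.29
1.00:   0.26  0.26  0.26  0.26  0.26   -     -     -    0.51  0.46  0.26  0.26   -     -    0.31  0.33  0.26   -  
1.05:   0.26  0.26  0.26  0.26  0.30   -     -     -     -    0.34  0.26  0.26   -     -     -     -     -     -
```

>>> servo_tool([
  [0,8,0,0.06,0,0,60],
  [0,8,0,0.06,0,0,60],
  [0,8,0,0.06,0,0,60],
  [0,8,0,0.06,0,0,60],
  [0,8,0,0.06,0,0,60],
  [0,8,0,0.06,0,0,60],
])

```text
time_s: 0.6
tool_pos: [0.2591, 0.6474, 0.224]
ee_rot: [[-0.928, 0.347, -0.132], [0.372, 0.868, -0.33], [0.0, -0.355, -0.935]]
wrist_force: [0.3, 0.1, -0.6]
gripper_width: 0.706
grip_force: 0.0
```

```bash
cat > fk.py <<'E'
import numpy as np
from scipy.spatial.transform import Rotation as Ro
def fk(q,p,s=(-1,1,1),full=False):
    h,L1,L2,L3=p[:4]; o=p[4:7]
    R=Ro.from_euler('z',-q[0]).as_matrix()
    ry=lambda a:Ro.from_euler('y',a).as_matrix(); rz=lambda a:Ro.from_euler('z',a).as_matrix()
    S=np.array([0,0,h]); R=R@ry(q[1]); R=R@rz(s[0]*q[2]); E=S+R@[0,o[0],L1]
    R=R@ry(q[3])@rz(s[1]*q[4]); W=E+R@[0,o[1],L2]; R=R@ry(q[5]); R=R@rz(s[2]*q[6]); T=W+R@[0,0,L3]
    return (S,E,W,T,R) if full else (T,R)
E
python3 - <<'E'
from h import *; from fk import *
s=r.observe(); print({k:np.round(v,3).tolist() for k,v in s.items()})
q0=[-1.216,.615,-.013,1.423,.008,1.103,-.04]; T0=[.2413,.6028,.2303]
for sg in [(a,b,c) for a in(1,-1) for b in(1,-1) for c in(1,-1)]:
    print(sg, fk(s['joint_positions'],[.285,.45,.437,.226,0,0,0],sg)[1].round(3).tolist())
from scipy.optimize import least_squares
f=lambda p:np.r_[fk(q0,p)[0]-T0,fk(s['joint_positions'],p)[0]-s['tool_pos']]
z=least_squares(lambda p:f(p)/.001*1.0 if 0 else np.r_[f(p)*1000,(p[0]-.285)*30,p[4:]*50],[.285,.45,.437,.226,0,0,0]); print(z.x.round(4),f(z.x).round(4))
E
```

```text
{'time_s': 0.6, 'joint_positions': [-1.216, 0.93, -0.002, 0.843, -0.008, 1.732, -0.028], 'qvel': [-0.0, 0.741, 0.025, -1.328, -0.034, 1.313, 0.014], 'effort': [0.001, -61.855, 0.446, -15.367, -0.002, 0.35, -0.008], 'tool_pos': [0.259, 0.647, 0.224], 'ee_rot': [[-0.928, 0.347, -0.132], [0.372, 0.868, -0.33], [0.0, -0.355, -0.935]], 'wrist_force': [0.282, 0.114, -0.645], 'ft_torque': [0.399, -0.119, 0.007], 'grip_force': 0.0, 'gripper_width': 0.706}
(1, 1, 1) [[-0.301, -0.947, -0.115], [-0.885, 0.322, -0.336], [0.355, -0.0, -0.935]]
(1, 1, -1) [[-0.354, -0.928, -0.115], [-0.866, 0.371, -0.336], [0.355, -0.02, -0.935]]
(1, -1, 1) [[-0.299, -0.945, -0.13], [-0.886, 0.325, -0.331], [0.355, 0.016, -0.935]]
(1, -1, -1) [[-0.351, -0.927, -0.13], [-0.866, 0.374, -0.331], [0.355, -0.004, -0.935]]
(-1, 1, 1) [[-0.298, -0.948, -0.117], [-0.886, 0.32, -0.335], [0.355, 0.004, -0.935]]
(-1, 1, -1) [[-0.35, -0.929, -0.117], [-0.867, 0.369, -0.335], [0.355, -0.016, -0.935]]
(-1, -1, 1) [[-0.295, -0.946, -0.132], [-0.887, 0.323, -0.33], [0.355, 0.02, -0.935]]
(-1, -1, -1) [[-0.347, -0.928, -0.132], [-0.868, 0.372, -0.33], [0.355, 0.0, -0.935]]
[ 0.2525  0.5453  0.3739  0.2991 -0.0113 -0.0102  0.    ] [-0.0044  0.0013 -0.0001  0.0043 -0.0014  0.0001]
```

>>> servo_tool([
  [0,5,14,0,0,0,60],
  [0,5,14,0,0,0,60],
  [0,5,14,0,0,0,60],
  [0,5,14,0,0,0,60],
  [0,0,0,0,0,0,60],
])

```text
time_s: 1.02
tool_pos: [0.2579, 0.6443, 0.1602]
ee_rot: [[-0.928, 0.347, -0.134], [0.372, 0.866, -0.334], [-0.0, -0.36, -0.933]]
wrist_force: [0.6, 0.1, -0.4]
gripper_width: 0.7
grip_force: 0.0
```

```bash
cat > fk.py <<'E'
import numpy as np
from scipy.spatial.transform import Rotation as Ro
M=np.array([[0,-1,0],[1,0,0],[0,0,1.]])
ry=lambda a:Ro.from_euler('y',a).as_matrix()
rz=lambda a:Ro.from_euler('z',a).as_matrix()
def fk(q,p,full=False):
    h,L1,L2,L3,o1,o2=p
    R=rz(-q[0])@ry(q[1])@rz(-q[2]); S=np.array([0,0,h]); E=S+R@[0,o1,L1]
    R=R@ry(q[3])@rz(-q[4]); W=E+R@[0,o2,L2]; R=R@ry(q[5])@rz(-q[6]); T=W+R@[0,0,L3]
    return (S,E,W,T,R@M) if full else (T,R@M)
E
python3 - <<'E'
from h import *; from fk import *; import json
from scipy.optimize import least_squares
s=r.observe(); q=s['joint_positions']; print(np.round(q,3),s['tool_pos'],s['wrist_force'])
D=[([-1.216,.615,-.013,1.423,.008,1.103,-.04],[.2413,.6028,.2303]),([-1.216,.93,-.002,.843,-.008,1.732,-.028],[.2591,.6474,.224]),(list(map(float,q)),list(map(float,s['tool_pos'])))]
json.dump(D,open('D.json','w'))
f=lambda p:np.concatenate([fk(a,p)[0]-b for a,b in D])
for h in (None,.26,.285,.31):
  z=least_squares(lambda p:np.r_[f(p)*1000,0 if h is None else (p[0]-h)*1e5],[.285,.45,.437,.226,0,0]); print(z.x.round(4),(f(z.x)*1000).round(1))
E
```

```text
[-1.215  0.966 -0.005  0.942 -0.006  1.603 -0.028] [0.25789357 0.64426261 0.16022073] [ 0.61688287  0.09051807 -0.36579694]
[ 0.2533  0.5472  0.3731  0.3016 -0.0604  0.0388] [-0.1  0.1 -0.   0.3 -0.2 -0.  -0.2  0.1  0. ]
[ 0.26    0.5233  0.3878  0.2857  0.4245 -0.4461] [ 0.1  1.1 -0.2  0.4 -0.1  0.4 -0.5 -0.9  0.2]
[ 0.285   0.4331  0.4433  0.2259  2.2468 -2.2685] [ 0.8  5.1 -1.   0.9  0.1  2.  -1.6 -4.7  0.9]
[ 0.31    0.343   0.4987  0.1661  4.0692 -4.0909] [ 1.5  9.1 -1.8  1.4  0.3  3.5 -2.7 -8.6  1.5]
```

>>> servo_tool([
  [-20,0,0,0,0,0,60],
  [-20,0,0,0,0,0,60],
  [-20,0,0,0,0,0,60],
  [-20,0,0,0,0,0,60],
  [-20,0,0,0,0,0,60],
  [0,0,0,0,0,0,60],
])

```text
time_s: 1.52
tool_pos: [0.3601, 0.6049, 0.1652]
ee_rot: [[-0.925, 0.358, -0.127], [0.38, 0.865, -0.328], [-0.008, -0.352, -0.936]]
wrist_force: [0.7, -1.2, 0.6]
gripper_width: 0.702
grip_force: 0.0
```

```bash
cat >> fk.py <<'E'
P=np.array([.2533,.5472,.3731,.3016,-.0108,-.0108])
def jac(q):
    T,R=fk(q,P); J=np.zeros((6,7))
    for i in range(7):
        d=np.array(q,float); d[i]+=1e-5; t,r=fk(d,P); J[:3,i]=(t-T)/1e-5; J[3:,i]=Ro.from_matrix(r@R.T).as_rotvec()/1e-5
    return J,T,R
def sim(q,rows,lam=0.,W=np.ones(7),null=None,sub=4):
    q=np.array(q,float); T,R=fk(q,P); log=[q.copy()]
    for x in rows:
        x=np.array(x,float)
        for _ in range(sub):
            T=T+R@x[:3]/1000/sub; R=R@Ro.from_rotvec(x[3:6]/sub).as_matrix()
            for _ in range(2):
                J,t,rr=jac(q); e=np.r_[T-t,Ro.from_matrix(R@rr.T).as_rotvec()]
                A=np.diag(1/W); dq=A@J.T@np.linalg.solve(J@A@J.T+lam*np.eye(6),e)
                q=q+dq
            if null is not None: q=q+null(q)
        log.append(q.copy())
    return np.array(log)
E
python3 - <<'E'
from h import *; from fk import *; import json
s=r.observe(); print("act",np.round(s['joint_positions'],3),np.round(s['tool_pos'],4),np.round(s['tool_pos']-fk(s['joint_positions'],P)[0],4))
D=json.load(open('D.json')); q=D[2][0]
for lam in(0,1e-4,1e-2): print(lam,sim(q,[[-20,0,0,0,0,0]]*5,lam)[-1].round(3))
print('rot chk',np.abs(fk(s['joint_positions'],P)[1]-s['ee_rot']).max())
json.dump(list(map(float,s['joint_positions'])),open('q.json','w'))
E
```

```text
act [-1.088  0.975  0.015  0.904  0.031  1.62   0.098] [0.3601 0.6049 0.1652] [ 0.0004 -0.0001 -0.0002]
0 [-1.096  0.979  0.008  0.912  0.03   1.617  0.096]
0.0001 [-1.096  0.979  0.008  0.912  0.03   1.617  0.096]
0.01 [-1.096  0.979  0.008  0.912  0.03   1.617  0.096]
rot chk 3.0531133177191805e-16
```

```bash
nproc
cat > plan.py <<'E'
import numpy as np, json, sys
from scipy.optimize import differential_evolution
from scipy.spatial.transform import Rotation as Ro
h,L1,L2,L3,o1,o2=.2533,.5472,.3731,.3016,-.0108,-.0108
def Y(a): c,s=np.cos(a),np.sin(a); return np.array([[c,0,s],[0,1,0],[-s,0,c]])
def Z(a): c,s=np.cos(a),np.sin(a); return np.array([[c,-s,0],[s,c,0],[0,0,1.]])
X_=lambda a: np.array([[1,0,0],[0,np.cos(a),-np.sin(a)],[0,np.sin(a),np.cos(a)]])
M=np.array([[0,-1,0],[1,0,0],[0,0,1.]]); ez=np.array([0,0,1.]);ey=np.array([0,1.,0])
lo=np.array([-3.12,-.3,-1.34,.26,-1.36,.01,-2.84]);hi=np.array([3.12,2.06,1.32,2.42,4.5,1.98,2.84])
def fkj(q):
    ax=[];S=np.array([0,0,h])
    R=Z(-q[0]);ax.append((-ez,S));ax.append((R@ey,S));R=R@Y(q[1]);ax.append((-R[:,2],S));R=R@Z(-q[2])
    E=S+R@[0,o1,L1];ax.append((R@ey,E));R=R@Y(q[3]);ax.append((-R[:,2],E));R=R@Z(-q[4])
    W=E+R@[0,o2,L2];ax.append((R@ey,W));R=R@Y(q[5]);ax.append((-R[:,2],W));R=R@Z(-q[6]);T=W+R[:,2]*L3
    J=np.array([np.r_[np.cross(a,T-p),a] for a,p in ax]).T
    return E,W,T,R@M,J
def rv(A): return .5*np.array([A[2,1]-A[1,2],A[0,2]-A[2,0],A[1,0]-A[0,1]])
def pose(p): # x,y,z,psi,tau,rho
    return p[:3],Z(p[3])@np.diag([-1.,1,-1])@Y(-p[4])@X_(p[5])
yaw=np.radians(12.2); O=np.array([.596,0,0]); RL=Z(yaw)
def boxd(p,a,b):
    q=(p-O)@RL; d=np.maximum(np.maximum(a-q,q-b),0); return np.linalg.norm(d,axis=1)
def wbox(p,a,b): d=np.maximum(np.maximum(np.array(a)-p,p-np.array(b)),0); return np.linalg.norm(d,axis=1)
t=np.linspace(0,1,10)[:,None]
def clear(q,f=None):
    E,W,T,R,J=f or fkj(q); S=np.array([0,0,h]); z=R[:,2]
    pts=np.vstack([S+(E-S)*t,E+(W-E)*t,W+(T-.06*z-W)*t,[T+R[:,1]*.045,T-R[:,1]*.045]])
    rad=np.r_[np.full(10,.055),np.full(10,.052),np.full(10,.05),.012,.012]
    rho=np.hypot(pts[:,0]-.3045,pts[:,1]-.173); Rz=np.where(pts[:,2]<.70,.086,.06)
    lamp=np.hypot(np.maximum(rho-Rz,0),np.maximum(.605-pts[:,2],0))-np.where((rho<Rz)&(pts[:,2]>.605),.05,0)
    s=slice(10,None)
    o=np.full(len(pts),9.); m=lambda d:np.minimum(o[s],d)
    o[s]=m(boxd(pts[s],np.array([-.022,.05,0]),np.array([.09,.16,.285])))
    o[s]=m(boxd(pts[s],np.array([-.08,-.055,0]),np.array([.09,.16,.06])))
    o[s]=m(boxd(pts[s],np.array([-.115,-.05,0]),np.array([.09,.05,.152])))
    o[s]=m(wbox(pts[s],[.80,-.3,0],[2,.9,.265])); o[s]=m(wbox(pts[s],[.85,.03,0],[2,.35,.53])); o[s]=m(wbox(pts[s],[.85,-.12,0],[2,.0,.40])); o[s]=m(wbox(pts[s],[.85,.4,0],[2,.7,.42]))
    o[s]=m(wbox(pts[s],[.0,.1,-1],[.8,.65,.06])); o[s]=m(np.maximum(pts[s][:,2],0))
    return (lamp-rad).min(),(o-rad).min()
def run(q,wps,step=.02):
    q=np.array(q,float); log=[q]
    for a,b in zip(wps[:-1],wps[1:]):
        n=int(np.ceil(max(np.linalg.norm(b[:3]-a[:3])/step,np.abs(b[3:]-a[3:]).sum()/.1,1)))
        for k in range(1,n+1):
            pT,pR=pose(a+(b-a)*k/n)
            for _ in range(2):
                E,W,T,R,J=fkj(q); e=np.r_[pT-T,rv(pR@R.T)]
                q=np.clip(q+J.T@np.linalg.solve(J@J.T+1e-5*np.eye(6),e),lo,hi)
            log.append(q)
    E,W,T,R,J=fkj(q); return np.array(log),np.linalg.norm(np.r_[pT-T,rv(pR@R.T)*.3])
def startp(R,T):
    ps=np.arctan2(-R[0,0]*-1*-1,1) # placeholder
    z=R[:,2]; x=R[:,0]; ps=np.arctan2(-x[1],-x[0]); A=pose(np.r_[T,ps,0,0])[1].T@R
    # A = Y(-tau) X(rho)
    return np.r_[T,ps,np.arctan2(-A[0,2] if 0 else A[2,0],A[0,0]),np.arctan2(-A[1,2],A[1,1])]
E
cat > opt.py <<'E'
from plan import *
q0=np.array(json.load(open('q.json'))); E,W,T,R,J=fkj(q0)
s0=startp(R,T); print("start",s0.round(3),np.abs(pose(s0)[1]-R).max().round(4), clear(q0))
B=np.array([.562,.100,.131])
def wps(v):
    n=(len(v)-2)//6; w=[s0]+[v[6*i:6*i+6] for i in range(n)]
    ps,ta=v[-2:]; f=np.r_[0,0,0,ps,ta,0]; z=pose(f)[1][:,2]; f[:3]=B-z*.06; return w+[f]
def cost(v):
    w=wps(v); L,e=run(q0,w,.04); c=0
    m=[clear(q) for q in L]; a=np.array(m); c=np.sum(np.maximum(.025-a[:,0],0))+np.sum(np.maximum(.02-a[:,1],0))
    c+=np.sum(np.maximum(lo+.05-L,0)+np.maximum(L-hi+.05,0)) if 1 else 0
    return 10*c+20*e+.02*np.abs(np.diff(L,axis=0)).sum()
one=[(.25,.8),(-.05,.65),(.1,.5),(-1.2,1.2),(-1.,1.),(-1.,1.)]
seed=int(sys.argv[1]); n=int(sys.argv[2])
res=differential_evolution(cost,one*n+[(-.1,.9),(.44,.78)],maxiter=int(sys.argv[3]),popsize=3,seed=seed,init='sobol',tol=0,mutation=(.4,.9),polish=False)
L,e=run(q0,wps(res.x),.02); a=np.array([clear(q) for q in L])
print("RES",seed,n,round(res.fun,3),"err",e.round(4),"clr",a.min(0).round(3),res.x.round(2).tolist()); np.save(f"res{seed}.npy",res.x)
E
time timeout 100 python3 opt.py 0 2 1
```

```text
4
start [ 0.36   0.605  0.165 -0.39   0.008  0.36 ] 0.0 (np.float64(0.0915907939692912), np.float64(0.07762576799374142))
RES 0 2 4.764 err 0.0189 clr [-0.016  0.009] [0.29, 0.37, 0.12, -0.04, 0.58, 0.22, 0.25, 0.21, 0.43, -0.34, 0.59, -0.13, 0.49, 0.58]
real	0m25.841s
user	0m25.429s
sys	0m0.407s
```

```bash
export OMP_NUM_THREADS=1 OPENBLAS_NUM_THREADS=1; for s in 1 2 3 4; do n=2; [ $s -gt 2 ] && n=1; m=20; [ $s -gt 2 ] && m=55; timeout 560 python3 opt.py $s $n $m & done; wait
```

```text
start [ 0.36   0.605  0.165 -0.39   0.008  0.36 ] 0.0 (np.float64(0.0915907939692912), np.float64(0.07762576799374142))
RES 4 1 2.036 err 0.0 clr [-0.02  -0.002] [0.28, 0.36, 0.4, 0.06, 0.67, 0.36, 0.51, 0.61]
start [ 0.36   0.605  0.165 -0.39   0.008  0.36 ] 0.0 (np.float64(0.0915907939692912), np.float64(0.07762576799374142))
RES 2 2 2.195 err 0.0 clr [-0.006 -0.011] [0.42, 0.4, 0.37, -0.46, 0.72, 0.68, 0.31, 0.16, 0.41, 0.58, 0.61, 0.76, 0.62, 0.54]
start [ 0.36   0.605  0.165 -0.39   0.008  0.36 ] 0.0 (np.float64(0.0915907939692912), np.float64(0.07762576799374142))
RES 3 1 1.697 err 0.0 clr [-0.006 -0.011] [0.26, 0.24, 0.4, 0.73, 0.42, 0.73, 0.79, 0.59]
start [ 0.36   0.605  0.165 -0.39   0.008  0.36 ] 0.0 (np.float64(0.0915907939692912), np.float64(0.07762576799374142))
RES 1 2 2.26 err 0.0 clr [-0.01  -0.006] [0.31, 0.46, 0.33, 0.38, 0.04, 0.11, 0.31, 0.42, 0.45, 0.09, 0.88, -0.02, 0.62, 0.66]
```

```bash
export OMP_NUM_THREADS=1
cat > show.py <<'E'
import sys; sys.argv=['x','0','1','0']
exec(open('opt.py').read().split('one=')[0])
for s in (3,4):
    v=np.load(f"res{s}.npy"); L,e=run(q0,wps(v),.04)
    print(s,np.array(wps(v)).round(3).tolist())
    for q in L:
        f=fkj(q); print(q.round(2),"E",f[0].round(2),"W",f[1].round(2),"T",f[2].round(2),np.round(clear(q,f),3))
E
python3 show.py
```

```text
start [ 0.36   0.605  0.165 -0.39   0.008  0.36 ] 0.0 (np.float64(0.0915907939692912), np.float64(0.07762576799374142))
3 [[0.36, 0.605, 0.165, -0.39, 0.008, 0.36], [0.258, 0.243, 0.405, 0.73, 0.418, 0.726], [0.538, 0.076, 0.181, 0.786, 0.593, 0.0]]
[-1.09  0.97  0.01  0.9   0.03  1.62  0.1 ] E [0.22 0.4  0.56] W [0.4  0.7  0.45] T [0.36 0.6  0.17] [0.092 0.078]
[-1.1   0.93  0.02  0.97  0.07  1.61  0.14] E [0.21 0.39 0.58] W [0.38 0.69 0.46] T [0.35 0.59 0.18] [0.082 0.089]
[-1.12  0.89  0.02  1.04  0.1   1.6   0.17] E [0.2  0.38 0.6 ] W [0.37 0.68 0.47] T [0.35 0.57 0.19] [0.075 0.101]
[-1.13  0.85  0.03  1.11  0.14  1.58  0.21] E [0.18 0.37 0.62] W [0.35 0.67 0.48] T [0.34 0.55 0.2 ] [0.07  0.113]
[-1.15  0.8   0.03  1.17  0.18  1.56  0.24] E [0.17 0.35 0.63] W [0.33 0.66 0.49] T [0.34 0.53 0.22] [0.068 0.125]
[-1.16  0.76  0.04  1.24  0.22  1.54  0.26] E [0.16 0.34 0.65] W [0.31 0.64 0.5 ] T [0.33 0.51 0.23] [0.068 0.137]
[-1.18  0.72  0.04  1.31  0.26  1.52  0.29] E [0.15 0.33 0.67] W [0.3  0.63 0.51] T [0.33 0.49 0.24] [0.07  0.149]
[-1.2   0.67  0.04  1.38  0.31  1.5   0.31] E
[... 4841 characters left out ...]
  0.41  2.33  1.12  0.4   0.1 ] E [0.03 0.05 0.8 ] W [0.23 0.2  0.52] T [0.42 0.21 0.28] [-0.014  0.104]
[-1.04  0.16  0.51  2.36  1.31  0.18  0.07] E [0.05 0.06 0.79] W [0.26 0.16 0.5 ] T [0.44 0.18 0.26] [-0.014  0.078]
[-0.01  0.05 -0.55  2.37  2.08  0.32 -0.55] E [ 0.03 -0.01  0.8 ] W [0.24 0.14 0.53] T [0.48 0.19 0.34] [-0.007  0.068]
[ 0.08  0.26 -0.42  2.37  2.35  0.13 -0.63] E [ 0.15 -0.02  0.78] W [0.32 0.08 0.47] T [0.49 0.13 0.22] [0.008 0.038]
[ 0.35  0.36 -0.61  2.33  2.57  0.12 -0.69] E [ 0.19 -0.08  0.76] W [0.35 0.04 0.45] T [0.51 0.11 0.2 ] [0.049 0.018]
[ 0.49  0.47 -0.69  2.28  2.68  0.08 -0.64] E [ 0.22 -0.13  0.74] W [ 0.38 -0.    0.43] T [0.53 0.08 0.18] [ 0.097 -0.002]
```

```bash
export OMP_NUM_THREADS=1
cat > p2.py <<'E'
import sys; sys.argv=['x','0','1','0']
exec(open('opt.py').read().split('one=')[0])
def C(az,r,z,ps,ta,rho): return np.array([r*np.cos(az),r*np.sin(az),z,ps,ta,rho])
def go(rr,zz,psf,ta,azf=-.05,pm=.0,verbose=1):
    w=[s0,C(1.1,.45,.28,-.39,0,.0),C(1.1,rr,zz,-.39,0,0)]
    for k in range(1,6): w.append(C(1.1+(azf-1.1)*k/5,rr,zz,-.39+(pm+.39)*k/5,0,0))
    f=np.r_[0,0,0,psf,ta,0]; z=pose(f)[1][:,2]; f[:3]=B-z*.06
    g=f.copy(); g[:3]-=z*.08; g[2]+=.03
    w+=[C(azf,.33,zz+.03,pm,.2,0),g,f]
    L,e=run(q0,w,.03); a=np.array([clear(q) for q in L])
    print(rr,zz,psf,ta,azf,"err",e.round(4),"clr",a.min(0).round(3),a.argmin(0),"lim",np.minimum(L-lo,hi-L).min(0).round(2),len(L))
    return w,L,a
if __name__=="__main__":
  for rr,zz in((.19,.27),(.22,.27),(.2,.3),(.24,.25)):
    for psf,ta in((.21,.56),(.5,.5),(.7,.56)): w,L,a=go(rr,zz,psf,ta)
  w,L,a=go(.2,.27,.5,.5)
  for q,c in list(zip(L,a))[::2]: f=fkj(q); print(q.round(2),"E",f[0].round(2),"W",f[1].round(2),"T",f[2].round(2),c.round(3))
E
python3 p2.py
```

```text
start [ 0.36   0.605  0.165 -0.39   0.008  0.36 ] 0.0 (np.float64(0.0915907939692912), np.float64(0.07762576799374142))
0.19 0.27 0.21 0.56 -0.05 err 0.0328 clr [-0.016  0.009] [42 45] lim [1.85 0.   0.16 0.01 0.12 0.   0.02] 46
0.19 0.27 0.5 0.5 -0.05 err 0.0867 clr [-0.013 -0.005] [45 46] lim [1.73 0.   0.   0.01 0.14 0.36 0.  ] 47
0.19 0.27 0.7 0.56 -0.05 err 0.7603 clr [-0.051  0.078] [42  0] lim [0.14 0.   0.   0.01 1.27 0.   0.82] 50
0.22 0.27 0.21 0.56 -0.05 err 0.0246 clr [-0.012  0.011] [40 43] lim [1.93 0.06 0.4  0.05 0.37 0.   0.26] 44
0.22 0.27 0.5 0.5 -0.05 err 0.0764 clr [-0.006 -0.005] [43 44] lim [1.93 0.06 0.28 0.05 0.18 0.34 0.  ] 45
0.22 0.27 0.7 0.56 -0.05 err 0.1316 clr [ 0.005 -0.004] [23 47] lim [1.93 0.06 0.19 0.05 0.26 0.3  0.  ] 48
0.2 0.3 0.21 0.56 -0.05 err 0.0324 clr [-0.016  0.009] [42 45] lim [1.87 0.   0.21 0.09 0.13 0.   0.02] 46
0.2 0.3 0.5 0.5 -0.05 err 0.0852 clr [-0.012 -0.005] [45 46] lim [1.77 0.   0.   0.09 0.15 0.36 0.  ] 47
0.2 0.3 0.7 0.56 -0.05 err 0.233 clr [0.004 0.064] [44 49] lim [1.18 0.   0.   0.   1.09 0.   0.33] 50
0.24 0.25 0.21 0.
[... 2531 characters left out ...]
[-1.24 -0.08  1.11  2.21  0.11  0.69  1.5 ] E [-0.01 -0.05  0.8 ] W [ 0.29 -0.01  0.59] T [0.37 0.   0.3 ] [0.043 0.167]
[-1.23  0.12  1.28  2.18 -0.36  0.62  2.11] E [0.02 0.05 0.8 ] W [0.32 0.   0.58] T [0.42 0.03 0.29] [0.031 0.13 ]
[-0.94  0.18  1.03  2.14 -0.61  0.6   2.46] E [0.06 0.07 0.79] W [0.34 0.   0.56] T [0.46 0.05 0.29] [0.02  0.084]
[-0.72  0.25  0.84  2.09 -0.85  0.61  2.78] E [0.1  0.08 0.79] W [ 0.38 -0.    0.55] T [0.5  0.07 0.28] [0.01 0.03]
[-0.57  0.34  0.66  2.13 -1.05  0.52  2.84] E [0.15 0.09 0.77] W [0.39 0.01 0.5 ] T [0.52 0.08 0.23] [-0.008  0.014]
[-0.33  0.41  0.34  2.15 -1.2   0.37  2.84] E [0.2  0.06 0.76] W [0.41 0.02 0.45] T [0.54 0.09 0.18] [-0.007 -0.005]
```

```bash
export OMP_NUM_THREADS=1
cat > p3.py <<'E'
exec(open('p2.py').read().split('def go')[0])
def go(rr,zz,psf,ta,azf,re,pm,gz=.03):
    w=[s0,C(1.1,.45,.28,-.39,0,.0),C(1.1,rr,zz,-.39,0,0)]
    for k in range(1,6): w.append(C(1.1+(azf-1.1)*k/5,rr,zz,-.39+(pm+.39)*k/5,0,0))
    f=np.r_[0,0,0,psf,ta,0]; z=pose(f)[1][:,2]; f[:3]=B-z*.06
    g=f.copy(); g[:3]-=z*.08; g[2]+=gz
    w+=[C(azf,re,.33,pm,.1,0),g,f]
    L,e=run(q0,w,.03); a=np.array([clear(q) for q in L])
    sc=min(a.min(0))*10-e*20+min(np.minimum(L-lo,hi-L).min(),.05)*5
    return sc,w,L,a,e
if __name__=="__main__":
  import itertools
  out=[]
  for rr,azf,re,pm,(psf,ta) in itertools.product((.2,.24),(-.5,-.8,-1.1),(.4,.5),(-.9,-.4),((.21,.55),(.45,.5))):
    s,w,L,a,e=go(rr,.27,psf,ta,azf,re,pm); out.append((s,rr,azf,re,pm,psf,ta,e.round(3),a.min(0).round(3),np.minimum(L-lo,hi-L).min(0).round(2)))
  out.sort(key=lambda o:-o[0])
  for o in out[:5]: print(*o)
  o=out[0]; s,w,L,a,e=go(o[1],.27,o[5],o[6],o[2],o[3],o[4])
  for q,c in list(zip(L,a))[14::2]: f=fkj(q); print(q.round(2),"E",f[0].round(2),"W",f[1].round(2),"T",f[2].round(2),c.round(3))
E
python3 p3.py
```

```text
start [ 0.36   0.605  0.165 -0.39   0.008  0.36 ] 0.0 (np.float64(0.0915907939692912), np.float64(0.07762576799374142))
-0.04516714351387201 0.2 -1.1 0.4 -0.9 0.45 0.5 0.0 [ 0.024 -0.005] [1.59 0.   0.   0.01 0.41 0.09 0.04]
-0.0720533711025435 0.2 -1.1 0.5 -0.4 0.45 0.5 0.001 [ 0.01  -0.005] [1.28 0.   0.   0.   1.36 0.02 1.11]
-0.0966959509538871 0.24 -1.1 0.4 -0.9 0.45 0.5 0.0 [-0.01  -0.005] [1.58 0.   0.   0.   0.94 0.12 0.55]
-0.1048893816295006 0.24 -1.1 0.5 -0.4 0.45 0.5 0.001 [-0.008 -0.005] [1.28 0.   0.   0.   1.36 0.02 1.12]
-0.10746085795134597 0.2 -0.5 0.4 -0.4 0.45 0.5 0.003 [ 0.012 -0.005] [1.29 0.   0.   0.   1.36 0.02 1.48]
[-1.17  0.07  0.01  2.14 -0.    0.93  0.02] E [0.02 0.03 0.8 ] W [0.15 0.3  0.58] T [0.15 0.3  0.28] [0.054 0.204]
[-1.18 -0.03  0.    2.25  0.    0.92  0.  ] E [ 0.   -0.02  0.8 ] W [0.13 0.25 0.57] T [0.13 0.25 0.27] [0.058 0.201]
[-1.18 -0.13 -0.01  2.34 -0.    0.93 -0.01] E [-0.02 -0.07  0.8 ] W [0.1  0.2  0.57] T [0.1  0.2  0.27] [0.07  0.199]
[-1.15 -0.2   0.06  2.39  0.02  0.95  0.05] E [-0.04 -0.1   0.79] W [0.11 0.16 0.57] T [0.11 0.16 0
[... 1886 characters left out ...]
 0.31  0.66  1.33] E [-0.04 -0.11  0.79] W [ 0.28 -0.09  0.59] T [ 0.38 -0.1   0.3 ] [0.125 0.172]
[-1.49 -0.16  1.32  2.22  0.27  0.57  1.42] E [-0.01 -0.1   0.79] W [ 0.29 -0.02  0.58] T [ 0.41 -0.    0.3 ] [0.062 0.148]
[-1.45 -0.2   1.26  2.28  0.3   0.49  1.43] E [-0.01 -0.12  0.79] W [ 0.28 -0.03  0.57] T [0.4  0.   0.29] [0.074 0.147]
[-1.36 -0.24  1.07  2.35  0.33  0.38  1.47] E [-0.02 -0.14  0.78] W [ 0.25 -0.01  0.56] T [0.39 0.05 0.3 ] [0.067 0.147]
[ 0.46 -0.06 -0.6   2.29 -0.95  0.2   2.8 ] E [-0.03  0.    0.8 ] W [0.26 0.03 0.56] T [0.46 0.1  0.35] [0.027 0.092]
[ 0.27  0.35 -0.5   2.18  0.13  0.17  1.74] E [ 0.18 -0.06  0.77] W [0.4  0.02 0.47] T [0.53 0.08 0.21] [0.049 0.005]
```

```bash
export OMP_NUM_THREADS=1 OPENBLAS_NUM_THREADS=1; ps -o etime= -p 1
cat > opt2.py <<'E'
exec(open('opt.py').read().split('one=')[0])
seed=int(sys.argv[1]); import time
b=np.array([.258,.243,.405,.73,.418,.726]); c=np.array([.39,.16,.30,.76,.5,.35]); d=np.array([.07,.08,.06,.6,.35,.45])
bd=[(x-y,x+y) for x,y in zip(b,d)]+[(x-y,x+y) for x,y in zip(c,d)]+[(.15,.8),(.45,.65)]
def cost2(v):
    L,e=run(q0,wps(v),.04); a=np.array([clear(q) for q in L])
    return 10*np.sum(np.maximum(.03-a[:,0],0))+4*np.sum(np.maximum(-.005-a[:,1],0))+10*max(.03-a[:,0].min(),0)+3*np.sum(np.maximum(lo+.05-L,0)+np.maximum(L-hi+.05,0))+20*e+.05*np.abs(np.diff(L,axis=0)).max()
t0=time.time(); best=[9]
def cb(x,convergence=0): return time.time()-t0>170
res=differential_evolution(cost2,bd,maxiter=999,popsize=2,seed=seed,x0=np.r_[b,c,.79,.59],callback=cb,polish=False,mutation=(.3,.8))
L,e=run(q0,wps(res.x),.02); a=np.array([clear(q) for q in L]); np.save(f"r2_{seed}.npy",res.x)
print("RES",seed,round(res.fun,3),e.round(4),a.min(0).round(3),L[-1].round(2),np.abs(np.diff(L,axis=0)).max().round(2),res.x.round(2).tolist())
E
for s in 1 2 3 4; do timeout 260 python3 opt2.py $s | grep RES & done; wait; ls -l --time-sort --time-style=+%T h.py r2_1.npy
```

```text
14:27
RES 1 1.113 0.0 [ 0.016 -0.004] [ 0.51  0.47 -0.67  2.27  3.38  0.07 -1.28] 1.03 [0.24, 0.25, 0.4, 0.46, 0.51, 0.73, 0.43, 0.08, 0.29, 0.58, 0.65, 0.29, 0.55, 0.63]
RES 4 0.879 0.7894 [ 0.01  -0.052] [-3.12  0.5   1.32  2.42  0.69  0.01  1.44] 4.3 [0.29, 0.25, 0.39, 0.73, 0.44, 0.63, 0.34, 0.11, 0.33, 0.81, 0.52, 0.44, 0.78, 0.58]
RES 3 0.977 0.0257 [ 0.016 -0.011] [ 0.17  0.41 -0.26  2.14 -0.81  0.25  2.84] 0.9 [0.27, 0.25, 0.41, 0.33, 0.48, 0.98, 0.32, 0.14, 0.34, 0.32, 0.63, 0.18, 0.65, 0.52]
RES 2 0.965 0.0055 [ 0.015 -0.012] [ 0.35  0.43 -0.49  2.17 -0.71  0.16  2.84] 0.92 [0.24, 0.21, 0.41, 0.59, 0.56, 0.56, 0.39, 0.14, 0.3, 0.74, 0.59, 0.3, 0.66, 0.55]ls: unrecognized option '--time-sort'
Try 'ls --help' for more information.
```

```bash
export OMP_NUM_THREADS=1
cat > show.py <<'E'
exec(open('opt.py').read().split('one=')[0])
v=np.load("r2_1.npy"); W=wps(v); L,e=run(q0,W,.02); print(np.array(W).round(3).tolist(),len(L))
for i,q in enumerate(L):
    if i%4 and not(55<i): continue
    f=fkj(q); print(i,q.round(2),"E",f[0].round(2),"W",f[1].round(2),"T",f[2].round(2),np.round(clear(q,f),3))
E
python3 show.py
```

```text
start [ 0.36   0.605  0.165 -0.39   0.008  0.36 ] 0.0 (np.float64(0.0915907939692912), np.float64(0.07762576799374142))
[[0.36, 0.605, 0.165, -0.39, 0.008, 0.36], [0.236, 0.249, 0.402, 0.457, 0.514, 0.733], [0.425, 0.081, 0.29, 0.582, 0.648, 0.294], [0.532, 0.081, 0.18, 0.554, 0.629, 0.0]] 46
0 [-1.09  0.97  0.01  0.9   0.03  1.62  0.1 ] E [0.22 0.4  0.56] W [0.4  0.7  0.45] T [0.36 0.6  0.17] [0.092 0.078]
4 [-1.15  0.84  0.04  1.12  0.14  1.58  0.17] E [0.18 0.37 0.62] W [0.34 0.67 0.48] T [0.34 0.54 0.21] [0.073 0.116]
8 [-1.21  0.7   0.06  1.33  0.27  1.54  0.21] E [0.13 0.33 0.67] W [0.28 0.63 0.51] T [0.32 0.48 0.25] [0.078 0.155]
12 [-1.29  0.56  0.08  1.54  0.39  1.5   0.21] E [0.09 0.27 0.72] W [0.22 0.57 0.54] T [0.29 0.42 0.29] [0.094 0.194]
16 [-1.37  0.41  0.08  1.73  0.52  1.48  0.18] E [0.05 0.21 0.76] W [0.15 0.51 0.56] T [0.27 0.36 0.33] [0.116 0.234]
20 [-1.46  0.25  0.06  1.91  0.64  1.49  0.14] E [0.03 0.13 0.78] W [0.09 0.44 0.58] T [0.25 0.3  0.37] [0.129 0.273]
24 [-1.5   0.09  0.05  2.08  0.74  1.47  0.11] E [0.01 0.05 0.8 ] W [0.06 0.36 0.59] T [0.25 0.24 0.39] [0.106 0.297]
28 [-1.39 -0.02  0.14  2.26  0.88  1.16  0.17] E [ 0.01 -0.01  0.8 ] W [0.11 0.27 0.58] T [0.3  0.19 0.36] [0.066 0.239]
32 [-1.25 -0.09  0.31  2.39  1.07  0.78  0.25] E [-0.01 -0.05  0.8 ] W [0.16 0.18 0.55] T [0.36 0.14 0.33] [0.027 0.177]
36 [-1.06 -0.06  0.6   2.42  1.37  0.29  0.32] E [-0.01 -0.04  0.8 ] W [0.23 0.09 0.54] T [0.43 0.1  0.32] [0.018 0.109]
40 [ 0.3   0.16 -0.47  2.4   3.25  0.06 -1.32] E [ 0.08 -0.04  0.79] W [0.29 0.03 0.49] T [0.47 0.08 0.25] [0.045 0.066]
44 [ 0.49  0.41 -0.65  2.3   3.36  0.08 -1.29] E [ 0.2  -0.11  0.75] W [ 0.36 -0.    0.44] T [0.52 0.08 0.19] [0.09 0.01]
```

```bash
cat > rows.py <<'E'
from plan import *
from scipy.spatial.transform import Rotation as Ro
def rows(T,R,wps,n,grip):
    """rows from pose T,R through parameter waypoints (first = present), n rows per leg"""
    out=[]; T=np.array(T);R=np.array(R)
    for a,b,m in zip(wps[:-1],wps[1:],n):
        for k in range(1,m+1):
            pT,pR=pose(a+(b-a)*k/m)
            d=np.round(R.T@(pT-T)*1000); w=np.round(Ro.from_matrix(R.T@pR).as_rotvec(),2)
            out.append([*map(int,d),*map(float,w),grip]); T=T+R@d/1000; R=R@Ro.from_rotvec(w).as_matrix()
    return out,T,R
E
cat > st.py <<'E'
from h import r
from rows import *
s=r.observe(); q=np.array(s['joint_positions']); T=np.array(s['tool_pos']); R=np.array(s['ee_rot']); s0=startp(R,T)
f=fkj(q); print("t",round(s['time_s'],2),"q",q.round(2),"E",f[0].round(3),"W",f[1].round(3),"T",T.round(3),"p",s0.round(3),"F",np.round(s['wrist_force'],1),"clr",np.round(clear(q),3))
E
python3 - <<'E'
from st import *
a=np.array([0.236,0.249,0.402,0.457,0.514,0.733])
o,_,_=rows(T,R,[s0,a],[15],60); print(o)
E
```

```text
t 1.52 q [-1.09  0.97  0.01  0.9   0.03  1.62  0.1 ] E [0.22  0.396 0.561] W [0.398 0.704 0.448] T [0.36  0.605 0.165] p [ 0.36   0.605  0.165 -0.39   0.008  0.36 ] F [ 0.7 -1.2  0.6] clr [0.092 0.078]
[[-1, -29, -6, 0.02, -0.05, -0.04, 60], [-1, -29, -5, 0.03, -0.05, -0.04, 60], [0, -30, -5, 0.02, -0.06, -0.04, 60], [2, -29, -3, 0.01, -0.05, -0.03, 60], [1, -29, -4, 0.02, -0.06, -0.04, 60], [3, -30, -3, 0.01, -0.05, -0.03, 60], [4, -29, -3, 0.02, -0.06, -0.03, 60], [4, -29, -3, 0.01, -0.06, -0.03, 60], [5, -29, -3, 0.0, -0.06, -0.03, 60], [6, -29, -3, 0.01, -0.05, -0.02, 60], [6, -29, -3, 0.01, -0.06, -0.02, 60], [7, -29, -3, -0.0, -0.06, -0.03, 60], [7, -28, -4, 0.0, -0.06, -0.01, 60], [7, -29, -4, -0.0, -0.06, -0.02, 60], [8, -28, -4, -0.0, -0.06, -0.02, 60]]
```

>>> servo_tool([
  [-1,-29,-6,0.02,-0.05,-0.04,60],
  [-1,-29,-5,0.03,-0.05,-0.04,60],
  [0,-30,-5,0.02,-0.06,-0.04,60],
  [2,-29,-3,0.01,-0.05,-0.03,60],
  [1,-29,-4,0.02,-0.06,-0.04,60],
  [3,-30,-3,0.01,-0.05,-0.03,60],
  [4,-29,-3,0.02,-0.06,-0.03,60],
  [4,-29,-3,0.01,-0.06,-0.03,60],
  [5,-29,-3,0,-0.06,-0.03,60],
  [6,-29,-3,0.01,-0.05,-0.02,60],
  [6,-29,-3,0.01,-0.06,-0.02,60],
  [7,-29,-3,0,-0.06,-0.03,60],
  [7,-28,-4,0,-0.06,-0.01,60],
  [7,-29,-4,0,-0.06,-0.02,60],
  [8,-28,-4,0,-0.06,-0.02,60],
  [0,0,0,0,0,0,60],
  [0,0,0,0,0,0,60],
])

```text
time_s: 2.93
tool_pos: [0.2321, 0.2509, 0.4018]
ee_rot: [[-0.778, -0.047, 0.626], [-0.394, 0.813, -0.429], [-0.489, -0.581, -0.651]]
wrist_force: [-0.3, 0.0, -0.1]
gripper_width: 0.704
grip_force: 0.0
```

Run:
```python
from st import *
b=np.array([0.425,0.081,0.29,0.582,0.648,0.294]); c=np.array([.532,.081,.18,.554,.629,0])
L,e=run(q,[s0,b,c],.02)
for k in L[::2]: g=fkj(k); print(k.round(2),"E",g[0].round(2),"W",g[1].round(2),np.round(clear(k,g),3))
o,_,_=rows(T,R,[s0,b],[14],60); print(o)
```

```text
t 2.93 q [-1.51  0.13 -0.01  2.01  0.7   1.56  0.1 ] E [0.015 0.069 0.796] W [0.038 0.386 0.601] T [0.232 0.251 0.402] p [0.232 0.251 0.402 0.469 0.511 0.728] F [-0.3  0.  -0.1] clr [0.12  0.306]
[-1.51  0.13 -0.01  2.01  0.7   1.56  0.1 ] E [0.01 0.07 0.8 ] W [0.04 0.39 0.6 ] [0.12  0.306]
[-1.46  0.06  0.02  2.12  0.76  1.41  0.12] E [0.01 0.03 0.8 ] W [0.07 0.34 0.59] [0.1   0.291]
[-1.41  0.01  0.07  2.2   0.83  1.26  0.15] E [0.01 0.   0.8 ] W [0.09 0.3  0.58] [0.081 0.262]
[-1.35 -0.04  0.12  2.28  0.9   1.11  0.18] E [ 0.01 -0.02  0.8 ] W [0.11 0.25 0.57] [0.061 0.23 ]
[-1.28 -0.07  0.2   2.35  0.99  0.94  0.22] E [-0.   -0.04  0.8 ] W [0.14 0.21 0.56] [0.042 0.2  ]
[-1.21 -0.1   0.31  2.4   1.09  0.74  0.27] E [-0.01 -0.06  0.8 ] W [0.16 0.17 0.55] [0.025 0.173]
[-1.12 -0.09  0.43  2.42  1.21  0.53  0.31] E [-0.01 -0.05  0.8 ] W [0.19 0.13 0.55] [0.016 0.141]
[-1.02 -0.06  0.58  2.42  1.38  0.27  0.32] E [-0.01 -0.04  0.8 ] W [0.23 0.08 0.54] [0.018 0.108]
[-0.14  0.01 -0.09  2.42  2.19  0.06 -0.33] E [ 0.01 -0.01  0.8 ] W [0.25 0.05 0.52] [0.029 0.083]
[ 0.3   0.16 -0.47  2.4   3.27  0.06 -1.33] E [ 0.08 -0.04  0.79] W [0.29 0.03 0.49] [0.045 0.066]
[ 0.42  0.29 -0.58  2.36  3.33  0.08 -1.33] E [ 0.14 -0.07  0.78] W [0.32 0.01 0.46] [0.061 0.038]
[ 0.49  0.41 -0.65  2.3   3.37  0.08 -1.31] E [ 0.19 -0.11  0.75] W [ 0.36 -0.    0.44] [0.09 0.01]
[[-2, -6, 19, -0.04, -0.01, 0.0, 60], [-2, -7, 19, -0.03, -0.01, 0.0, 60], [-2, -7, 18, -0.04, -0.02, 0.0, 60], [-1, -8, 19, -0.03, -0.01, 0.0, 60], [-1, -8, 18, -0.04, -0.01, 0.0, 60], [-1, -9, 18, -0.03, -0.01, 0.0, 60], [-1, -10, 17, -0.04, -0.01, 0.0, 60], [0, -10, 17, -0.03, -0.02, -0.0, 60], [0, -11, 17, -0.04, -0.01, -0.0, 60], [-1, -12, 16, -0.03, -0.01, -0.0, 60], [1, -12, 16, -0.04, -0.01, -0.01, 60], [0, -13, 16, -0.03, -0.01, 0.0, 60], [0, -13, 15, -0.04, -0.01, -0.0, 60], [1, -14, 14, -0.04, -0.02, -0.01, 60]]
```

>>> servo_tool([
  [-2,-6,19,-0.04,-0.01,0,60],
  [-2,-7,19,-0.03,-0.01,0,60],
  [-2,-7,18,-0.04,-0.02,0,60],
  [-1,-8,19,-0.03,-0.01,0,60],
  [-1,-8,18,-0.04,-0.01,0,60],
  [-1,-9,18,-0.03,-0.01,0,60],
  [-1,-10,17,-0.04,-0.01,0,60],
  [0,-10,17,-0.03,-0.02,0,60],
  [0,-11,17,-0.04,-0.01,0,60],
  [0,0,0,0,0,0,60],
  [0,0,0,0,0,0,60],
])

```text
time_s: 3.85
tool_pos: [0.3569, 0.1409, 0.3293]
ee_rot: [[-0.709, -0.248, 0.66], [-0.42, 0.9, -0.113], [-0.566, -0.358, -0.743]]
wrist_force: [-0.9, -0.0, 0.4]
gripper_width: 0.702
grip_force: 0.0
```

Run:
```python
from st import *
b=np.array([0.425,0.081,0.29,0.582,0.648,0.294])
for nm,B in(("b",b),("right",np.array([.42,.03,.32,.582,.648,.294])),("c",np.array([.46,.05,.28,.55,.64,.1]))):
    L,e=run(q,[s0,B],.015); print(nm,e)
    for k in L[::1]: g=fkj(k); print(k.round(2),"E",g[0].round(2),"W",g[1].round(2),np.round(clear(k,g),3))
```

```text
t 3.85 q [-1.23 -0.09  0.26  2.39  1.05  0.81  0.25] E [-0.008 -0.054  0.798] W [0.153 0.182 0.557] T [0.357 0.141 0.329] p [0.357 0.141 0.329 0.535 0.601 0.449] F [-0.9 -0.   0.4] clr [0.029 0.182]
b 0.03216439978447235
[-1.23 -0.09  0.26  2.39  1.05  0.81  0.25] E [-0.01 -0.05  0.8 ] W [0.15 0.18 0.56] [0.029 0.182]
[-1.18 -0.09  0.32  2.42  1.12  0.7   0.27] E [-0.01 -0.05  0.8 ] W [0.17 0.16 0.55] [0.024 0.167]
[-1.15 -0.09  0.37  2.42  1.16  0.62  0.29] E [-0.01 -0.05  0.8 ] W [0.18 0.14 0.55] [0.019 0.155]
[-1.12 -0.09  0.42  2.42  1.21  0.53  0.3 ] E [-0.01 -0.05  0.8 ] W [0.19 0.13 0.55] [0.016 0.141]
[-1.08 -0.08  0.47  2.42  1.27  0.44  0.32] E [-0.02 -0.05  0.8 ] W [0.21 0.11 0.54] [0.015 0.128]
[-1.04 -0.07  0.53  2.42  1.33  0.34  0.32] E [-0.01 -0.04  0.8 ] W [0.22 0.1  0.54] [0.017 0.116]
[-1.   -0.05  0.58  2.42  1.41  0.24  0.31] E [-0.01 -0.03  0.8 ] W [0.23 0.08 0.54] [0.02  0.104]
[-0.95 -0.02  0.64  2.42  1.57  0.13  0.23] E [-0.   -0.02  0.8 ] W [0.24 0.06 0.53] [0.025 0.093]
right 4.3178570620705566e-05
[-1.23 -0.09  0.26  2.39  1.05  0.81  0.25] E [-0.01 -0.05
[... 1343 characters left out ...]
 0.144]
[-1.08 -0.1   0.52  2.42  1.13  0.4   0.48] E [-0.02 -0.06  0.8 ] W [0.21 0.1  0.55] [0.016 0.133]
[-1.05 -0.08  0.59  2.42  1.09  0.3   0.59] E [-0.02 -0.05  0.8 ] W [0.22 0.08 0.54] [0.022 0.123]
[-1.06 -0.06  0.7   2.42  0.96  0.2   0.79] E [-0.01 -0.04  0.8 ] W [0.24 0.06 0.54] [0.03  0.115]
[-1.24 -0.04  0.97  2.4   0.52  0.12  1.29] E [-0.   -0.03  0.8 ] W [0.25 0.04 0.53] [0.036 0.105]
[-1.74 -0.04  1.32  2.38 -0.15  0.12  2.02] E [ 0.01 -0.03  0.8 ] W [0.24 0.08 0.53] [0.017 0.097]
[ 0.32 -0.17 -0.55  2.42 -0.02  0.11  1.96] E [-0.08  0.02  0.79] W [0.2  0.05 0.55] [0.039 0.138]
[ 0.83  0.05 -0.94  2.32 -0.63  0.15  2.62] E [ 0.02 -0.03  0.8 ] W [0.28 0.   0.53] [0.054 0.075]
```

```bash
export OMP_NUM_THREADS=1
cat > rob.py <<'E'
from plan import *
def servo(q,wps,lam,v=.25,dt=.02,hold=40):
    """speed-limited damped servo along waypoints at about v m/s"""
    q=np.array(q,float); log=[q]; lim=np.array([2.79,2.79]+[3.14]*5)*.7*dt
    P=[]
    for a,b in zip(wps[:-1],wps[1:]):
        n=int(np.ceil(max(np.linalg.norm(b[:3]-a[:3]),np.abs(b[3:]-a[3:]).max()*.3)/(v*dt))); P+=[a+(b-a)*k/n for k in range(1,n+1)]
    for p in P+[P[-1]]*hold:
        pT,pR=pose(p); E,W,T,R,J=fkj(q); e=np.r_[pT-T,rv(pR@R.T)]
        d=J.T@np.linalg.solve(J@J.T+lam*np.eye(6),e); d*=min(1,(lim/np.maximum(abs(d),1e-9)).min())
        q=np.clip(q+d,lo,hi); log.append(q)
    E,W,T,R,J=fkj(q); return np.array(log),np.linalg.norm(np.r_[pT-T,rv(pR@R.T)*.3])
def rep(q,w,v=.25,show=0):
    for lam in (1e-6,1e-4,1e-3):
        L,e=servo(q,w,lam,v); a=np.array([clear(k) for k in L]); print("  lam",lam,"err",e.round(3),"clr",a.min(0).round(3),"E",fkj(L[-1])[0].round(2),"q",L[-1].round(2),"lim",np.minimum(L-lo,hi-L).min().round(2))
    if show:
        for k in L[::show]: g=fkj(k); print(k.round(2),"E",g[0].round(2),"W",g[1].round(2),"T",g[2].round(2),np.round(clear(k,g),3))
E
python3 - <<'E'
from st import *; from rob import *
b=np.array([0.425,0.081,0.29,0.582,0.648,0.294]); c=np.array([.532,.081,.18,.554,.629,0]); A=np.array
for nm,w in {"bc":[b,c],"direct":[c],"noyaw":[A([.42,.1,.28,.3,.65,.2]),A([.53,.08,.2,.3,.63,0])],"tilt7":[A([.44,.08,.30,.58,.8,.2]),A([.5,.06,.2,.5,.75,0])],
 "rt":[A([.42,.0,.3,.5,.6,.3]),A([.50,-.02,.25,.5,.6,0])],"psi0":[A([.42,.08,.3,.1,.7,.3]),A([.52,.06,.22,.2,.65,0])],"yneg":[A([.43,.08,.29,.9,.65,.3]),A([.52,.06,.22,.8,.65,0])]}.items():
    print(nm); rep(q,[s0]+w)
E
```

```text
t 3.85 q [-1.23 -0.09  0.26  2.39  1.05  0.81  0.25] E [-0.008 -0.054  0.798] W [0.153 0.182 0.557] T [0.357 0.141 0.329] p [0.357 0.141 0.329 0.535 0.601 0.449] F [-0.9 -0.   0.4] clr [0.029 0.182]
bc
  lam 1e-06 err 0.0 clr [ 0.015 -0.004] E [ 0.22 -0.14  0.73] q [ 0.55  0.49 -0.72  2.28  3.01  0.08 -0.9 ] lim 0.0
  lam 0.0001 err 0.0 clr [ 0.015 -0.004] E [ 0.22 -0.16  0.73] q [ 0.6   0.51 -0.81  2.29  2.5   0.11 -0.4 ] lim 0.0
  lam 0.001 err 0.0 clr [ 0.015 -0.004] E [ 0.23 -0.18  0.72] q [ 0.66  0.54 -0.92  2.3   2.16  0.17 -0.06] lim 0.0
direct
  lam 1e-06 err 0.0 clr [ 0.006 -0.004] E [ 0.22 -0.15  0.73] q [ 0.56  0.49 -0.74  2.28  2.85  0.08 -0.75] lim 0.0
  lam 0.0001 err 0.0 clr [ 0.007 -0.004] E [ 0.22 -0.15  0.73] q [ 0.57  0.5  -0.76  2.29  2.72  0.09 -0.62] lim 0.0
  lam 0.001 err 0.0 clr [ 0.007 -0.004] E [ 0.23 -0.18  0.72] q [ 0.65  0.54 -0.91  2.3   2.18  0.16 -0.08] lim 0.0
noyaw
  lam 1e-06 err 0.0 clr [0.006 0.01 ] E [ 0.19 -0.07  0.76] q [ 0.28  0.37 -0.48  2.31  2.72  0.13 -0.94] lim 0.0
  lam 0.0001 err 0.0 clr [0.007 0.01 ] E [ 0.19 -0.07  0.76] q [ 0.3   0.
[... 872 characters left out ...]
 1e-06 err 0.0 clr [-0.001  0.026] E [ 0.16 -0.05  0.78] q [ 0.23  0.29 -0.39  2.33  2.73  0.13 -1.05] lim 0.01
  lam 0.0001 err 0.0 clr [-0.001  0.026] E [ 0.16 -0.05  0.78] q [ 0.24  0.29 -0.4   2.33  2.71  0.13 -1.03] lim 0.01
  lam 0.001 err 0.0 clr [-0.001  0.026] E [ 0.16 -0.06  0.77] q [ 0.31  0.3  -0.49  2.34  2.51  0.15 -0.83] lim 0.01
yneg
  lam 1e-06 err 0.386 clr [0.011 0.085] E [ 0.1  -0.14  0.77] q [-2.15 -0.3   1.32  2.42  1.15  0.03  1.32] lim 0.0
  lam 0.0001 err 0.385 clr [0.011 0.084] E [ 0.1  -0.14  0.77] q [-2.15 -0.3   1.32  2.42  1.2   0.03  1.27] lim 0.0
  lam 0.001 err 0.007 clr [0.014 0.011] E [ 0.18 -0.29  0.68] q [ 0.99  0.66 -1.33  2.23  1.01  0.29  1.36] lim 0.0
```

Run:
```python
from st import *
b=np.array([0.425,0.081,0.29,0.582,0.648,0.294]); c=np.array([.49,.08,.24,.56,.64,.12])
o,_,_=rows(T,R,[s0,b,c],[6,6],60); print(o)
```

```text
t 3.85 q [-1.23 -0.09  0.26  2.39  1.05  0.81  0.25] E [-0.008 -0.054  0.798] W [0.153 0.182 0.557] T [0.357 0.141 0.329] p [0.357 0.141 0.329 0.535 0.601 0.449] F [-0.9 -0.   0.4] clr [0.029 0.182]
[[0, -9, 13, -0.03, -0.01, -0.0, 60], [0, -10, 14, -0.03, -0.01, -0.01, 60], [0, -11, 13, -0.03, -0.01, 0.0, 60], [0, -10, 12, -0.03, -0.01, -0.0, 60], [1, -11, 12, -0.03, -0.01, -0.0, 60], [0, -12, 12, -0.03, -0.01, -0.01, 60], [-2, -2, 14, -0.03, 0.0, 0.0, 60], [-2, -3, 13, -0.03, 0.01, 0.01, 60], [-2, -3, 13, -0.02, -0.0, -0.0, 60], [-2, -3, 13, -0.03, 0.0, 0.0, 60], [-2, -4, 13, -0.03, 0.0, 0.0, 60], [-3, -4, 13, -0.02, 0.0, 0.01, 60]]
```

>>> servo_tool([
  [0,-9,13,-0.03,-0.01,0,60],
  [0,-10,14,-0.03,-0.01,-0.01,60],
  [0,-11,13,-0.03,-0.01,0,60],
  [0,-10,12,-0.03,-0.01,0,60],
  [1,-11,12,-0.03,-0.01,0,60],
  [0,-12,12,-0.03,-0.01,-0.01,60],
  [0,0,0,0,0,0,60],
])

```text
time_s: 4.43
tool_pos: [0.4062, 0.0995, 0.3078]
ee_rot: [[-0.686, -0.328, 0.65], [-0.43, 0.903, 0.002], [-0.587, -0.278, -0.76]]
wrist_force: [-0.0, -0.7, -0.2]
gripper_width: 0.703
grip_force: 0.0
```

Run:
```python
from st import *; from rob import *
c=np.array([.532,.081,.18,.554,.629,0]); rep(q,[s0,c])
o,_,_=rows(T,R,[s0,np.array([.49,.08,.24,.56,.64,.12])],[6],60); print(o)
```

```text
t 4.43 q [-0.36 -0.06 -0.17  2.42  1.17  0.35  0.45] E [-0.023 -0.02   0.8  ] W [0.213 0.109 0.541] T [0.406 0.099 0.308] p [0.406 0.099 0.308 0.56  0.627 0.351] F [-0.  -0.7 -0.2] clr [0.014 0.126]
  lam 1e-06 err 0.0 clr [ 0.014 -0.004] E [ 0.22 -0.16  0.73] q [ 0.59  0.5  -0.79  2.29  2.6   0.1  -0.5 ] lim 0.0
  lam 0.0001 err 0.0 clr [ 0.014 -0.004] E [ 0.22 -0.16  0.73] q [ 0.6   0.51 -0.8   2.29  2.53  0.11 -0.42] lim 0.0
  lam 0.001 err 0.0 clr [ 0.014 -0.004] E [ 0.23 -0.18  0.72] q [ 0.66  0.54 -0.92  2.3   2.16  0.17 -0.06] lim 0.0
[[-2, -4, 18, -0.04, -0.0, 0.0, 60], [-1, -5, 17, -0.04, -0.0, 0.0, 60], [-2, -6, 17, -0.04, -0.01, 0.0, 60], [-1, -7, 17, -0.03, 0.0, 0.0, 60], [-1, -7, 17, -0.04, -0.0, 0.0, 60], [-2, -7, 17, -0.04, -0.0, 0.0, 60]]
```

>>> servo_tool([
  [-1,-5,12,-0.02,0,0,60],
  [-1,-5,12,-0.03,0,0,60],
  [-1,-5,12,-0.03,0,0,60],
  [-1,-5,12,-0.03,0,0,60],
  [-1,-5,12,-0.03,0,0,60],
  [-1,-5,12,-0.03,0,0,60],
  [-1,-5,12,-0.03,0,0,60],
  [0,0,0,0,0,0,60],
])

```text
time_s: 5.1
tool_pos: [0.4715, 0.082, 0.2577]
ee_rot: [[-0.685, -0.448, 0.574], [-0.436, 0.884, 0.17], [-0.584, -0.134, -0.801]]
wrist_force: [0.1, -0.9, -1.5]
gripper_width: 0.705
grip_force: 0.0
```

Run:
```python
from st import *; from rob import *
for ps,ta in((.21,.56),(.45,.6),(.21,.75)):
    f=np.r_[0,0,0,ps,ta,0]; z=pose(f)[1][:,2]; f[:3]=np.array([.562,.1,.131])-z*.06
    g=f.copy(); g[:3]+=z*.079; print(ps,ta,f.round(3)); rep(q,[s0,f,g])
p,d=__import__('plant').imaging.snapshot("top"); import cv2; cv2.imwrite("pics/t1.png",p[:,:,::-1])
```

```text
t 5.1 q [ 0.23  0.15 -0.46  2.36  1.19  0.02  0.7 ] E [ 0.084 -0.029  0.793] W [0.307 0.038 0.502] T [0.472 0.082 0.258] p [0.472 0.082 0.258 0.567 0.623 0.166] F [ 0.1 -0.9 -1.5] clr [0.028 0.048]
0.21 0.56 [0.531 0.093 0.182 0.21  0.56  0.   ]
  lam 1e-06 err 0.173 clr [-0.102 -0.017] E [0.24 0.18 0.71] q [-0.68  0.6   0.67  2.26  1.08  0.01  0.42] lim 0.0
  lam 0.0001 err 0.17 clr [-0.102 -0.018] E [0.24 0.18 0.71] q [-0.67  0.59  0.66  2.25  1.07  0.01  0.43] lim 0.0
  lam 0.001 err 0.159 clr [-0.102 -0.021] E [0.24 0.17 0.71] q [-0.64  0.58  0.61  2.25  1.05  0.01  0.45] lim 0.0
0.45 0.6 [0.531 0.085 0.181 0.45  0.6   0.   ]
  lam 1e-06 err 0.234 clr [-0.102 -0.012] E [0.23 0.16 0.72] q [-0.63  0.56  0.7   2.27  1.24  0.01  0.55] lim 0.0
  lam 0.0001 err 0.23 clr [-0.102 -0.012] E [0.24 0.16 0.72] q [-0.61  0.56  0.68  2.27  1.23  0.01  0.56] lim 0.0
  lam 0.001 err 0.207 clr [-0.102 -0.013] E [0.24 0.13 0.73] q [-0.53  0.54  0.56  2.26  1.21  0.01  0.6 ] lim 0.0
0.21 0.75 [0.522 0.091 0.175 0.21  0.75  0.   ]
  lam 1e-06 err 0.33 clr [-0.051  0.035] E [0.16 0.35 0.64] q [-1.15  0.81  1.32  2.38  1.13  0.01  0.26] lim 0.0
  lam 0.0001 err 0.331 clr [-0.102  0.035] E [0.16 0.35 0.64] q [-1.14  0.8   1.31  2.38  1.1   0.01  0.27] lim 0.0
  lam 0.001 err 0.313 clr [-0.102  0.02 ] E [0.17 0.33 0.65] q [-1.11  0.77  1.25  2.37  1.05  0.01  0.31] lim 0.0
```

View pics/t1.png

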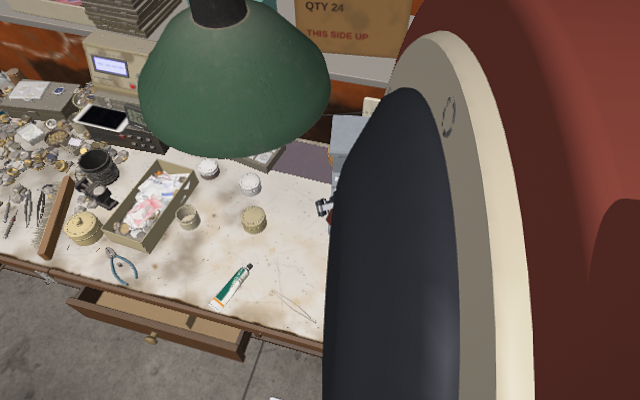

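```bash
export OMP_NUM_THREADS=1 OPENBLAS_NUM_THREADS=1
cat >> plan.py <<'E'
_p6=pose
def pose(p):
    T,R=_p6(p); return T,(R@Z(p[6]) if len(p)>6 else R)
E
cat > srch.py <<'E'
from st import *; from rob import *; import itertools
from multiprocessing import Pool
s7=np.r_[s0,0]; BL=np.array([.562,.1,.131])
def ev(c):
    ps,ta,ph=c; f=np.r_[0,0,0,ps,ta,0,ph]; z=pose(f)[1][:,2]; f[:3]=BL-z*.06; m=f.copy(); m[:3]=T+[-.01,-.02,.02]
    sc=9; 
    for lam in(1e-5,1e-3):
        L,e=servo(q,[s7,m,f],lam,.3,.03,25); a=np.array([clear(k) for k in L[::3]]); s=min(a[:,0].min(),.03)+.3*min(a[:,1].min(),0)-e*2
        if s<sc: sc=s; o=(s,c,e.round(3),a.min(0).round(3),L[-1].round(2),fkj(L[-1])[0].round(2))
    return o
if __name__=="__main__":
    G=list(itertools.product((-.4,-.1,.2,.4,.6,.8),(.45,.55,.65),(-2,-1.2,-.6,0,.6,1.2,2)))
    with Pool(4) as p: r_=p.map(ev,G)
    r_.sort(key=lambda o:-o[0])
    for o in r_[:14]: print(*o)
E
time python3 srch.py
```

```text
t 5.15 q [ 0.22  0.15 -0.45  2.36  1.19  0.02  0.7 ] E [ 0.083 -0.028  0.794] W [0.306 0.039 0.502] T [0.47  0.083 0.258] p [0.47  0.083 0.258 0.57  0.623 0.167] F [-0.4  0.   0. ] clr [0.028 0.049]
0.027578677629434032 (0.8, 0.65, 0.6) 0.0 [ 0.028 -0.001] [ 0.77  0.61 -1.    2.22  0.77  0.08  1.01] [ 0.23 -0.23  0.7 ]
0.027216542601724698 (0.6, 0.55, 0.6) 0.0 [ 0.028 -0.002] [ 0.51  0.47 -0.75  2.22  0.78  0.09  0.71] [ 0.22 -0.13  0.74]
0.02615968627339195 (0.2, 0.65, -0.6) 0.0 [ 0.028 -0.005] [ 0.43  0.49 -0.85  2.38  2.17  0.46  0.06] [ 0.24 -0.12  0.73]
0.025458386773313618 (0.8, 0.55, 0.6) 0.0 [ 0.028 -0.008] [ 0.74  0.61 -1.05  2.15  0.76  0.26  0.98] [ 0.23 -0.22  0.7 ]
0.02517419774133553 (0.4, 0.45, 0) 0.0 [ 0.028 -0.009] [ 0.44  0.47 -0.8   2.17  1.    0.31  0.83] [ 0.23 -0.12  0.74]
0.024898821121557287 (0.8, 0.65, 0) 0.0 [ 0.028 -0.01 ] [ 0.83  0.66 -1.1   2.23  1.2   0.15  1.19] [ 0.23 -0.26  0.68]
0.024790449179300806 (0.6, 0.55, 0) 0.0 [ 0.028 -0.01 ] [ 0.63  0.53 -0.93  2.22  1.23  0.19  0.87] [ 0.23 -0.17  0.72]
0.024631742822547067 (0.8, 0.65, 1.2) 0.0 [ 0.028 -0.01 ] [ 0.75  0.59 -0.96  2.21  0.45  0.07  0.73] [ 0.23 -0.22  0.7 ]
0.02429249133166792 (0.6, 0.45, 0.6) 0.0 [ 0.028 -0.012] [ 0.53  0.5  -0.86  2.13  0.7   0.3   0.75] [ 0.23 -0.14  0.73]
0.02421283222574894 (0.4, 0.45, 0.6) 0.0 [ 0.028 -0.012] [ 0.35  0.44 -0.67  2.17  0.83  0.25  0.39] [ 0.22 -0.09  0.75]
0.02419962880954723 (0.2, 0.55, -0.6) 0.0 [ 0.028 -0.012] [ 0.36  0.45 -0.75  2.28  1.74  0.33  0.46] [ 0.23 -0.09  0.74]
0.024162307571730626 (0.6, 0.55, 1.2) 0.0 [ 0.028 -0.012] [ 0.47  0.46 -0.7   2.21  0.45  0.08  0.43] [ 0.22 -0.12  0.74]
0.024162307571730428 (0.6, 0.45, -1.2) 0.0 [ 0.028 -0.012] [ 0.61  0.55 -0.98  2.14  0.88  0.36  2.38] [ 0.24 -0.17  0.72]
0.024162307571730428 (0.6, 0.45, 2) 0.0 [ 0.028 -0.012] [ 0.4   0.45 -0.66  2.12  0.32  0.25 -0.28] [ 0.22 -0.1   0.74]
real	0m7.668s
user	0m24.755s
sys	0m0.302s
```

```bash
export OMP_NUM_THREADS=1
python3 - <<'E'
from st import *; from rob import *
bl=np.array([.564,.128,.125]); f=np.r_[0,0,0,.4,.45,0]; z=pose(f)[1][:,2]; f[:3]=bl-z*.05; m=f.copy(); m[:3]=T+[-.01,-.02,.02]; g=f.copy(); g[:3]=bl+z*.018
rep(q,[s0,m,f,g],.25,12)
o,_,_=rows(T,R,[s0,m,f],[6,8],75); print(o[:6],'\n',o[6:])
E
```

```text
t 5.15 q [ 0.22  0.15 -0.45  2.36  1.19  0.02  0.7 ] E [ 0.083 -0.028  0.794] W [0.306 0.039 0.502] T [0.47  0.083 0.258] p [0.47  0.083 0.258 0.57  0.623 0.167] F [-0.4  0.   0. ] clr [0.028 0.049]
  lam 1e-06 err 0.0 clr [ 0.023 -0.05 ] E [ 0.3  -0.02  0.71] q [ 0.04  0.58 -0.34  2.15  1.68  0.1   0.1 ] lim 0.01
  lam 0.0001 err 0.0 clr [ 0.023 -0.05 ] E [ 0.3  -0.02  0.71] q [ 0.04  0.58 -0.34  2.15  1.68  0.1   0.11] lim 0.01
  lam 0.001 err 0.0 clr [ 0.024 -0.05 ] E [ 0.3  -0.02  0.71] q [ 0.04  0.58 -0.34  2.15  1.68  0.1   0.11] lim 0.01
[ 0.22  0.15 -0.45  2.36  1.19  0.02  0.7 ] E [ 0.08 -0.03  0.79] W [0.31 0.04 0.5 ] T [0.48 0.09 0.26] [0.028 0.049]
[ 0.65  0.22 -0.96  2.34  0.9   0.18  0.93] E [ 0.1  -0.08  0.79] W [0.31 0.03 0.5 ] T [0.47 0.08 0.25] [0.042 0.066]
[ 0.65  0.37 -1.05  2.2   0.8   0.39  0.98] E [ 0.16 -0.13  0.76] W [0.38 0.04 0.5 ] T [0.5  0.09 0.23] [0.048 0.032]
[ 0.39  0.45 -0.79  2.18  1.01  0.31  0.77] E [ 0.22 -0.1   0.74] W [0.41 0.06 0.46] T [0.53 0.11 0.19] [ 0.048 -0.005]
[ 0.16  0.53 -0.52  2.16  1.27  0.19  0.52] E [ 0.28 -0.05  0.72] W [0.44 0
[... 176 characters left out ...]
8 -0.34  2.15  1.68  0.1   0.11] E [ 0.3  -0.02  0.71] W [0.45 0.08 0.38] T [0.57 0.13 0.11] [ 0.03 -0.05]
[ 0.04  0.58 -0.34  2.15  1.68  0.1   0.11] E [ 0.3  -0.02  0.71] W [0.45 0.08 0.38] T [0.57 0.13 0.11] [ 0.03 -0.05]
[[1, -3, -4, -0.01, 0.03, 0.02, 75], [0, -2, -4, -0.01, 0.03, 0.02, 75], [1, -3, -5, -0.02, 0.03, 0.02, 75], [1, -2, -4, -0.01, 0.04, 0.02, 75], [1, -3, -4, -0.01, 0.03, 0.03, 75], [1, -2, -4, -0.02, 0.02, 0.02, 75]] 
 [[-5, 2, 17, 0.0, 0.0, 0.0, 75], [-5, 2, 18, 0.0, 0.0, 0.0, 75], [-5, 3, 17, 0.0, 0.0, 0.0, 75], [-6, 2, 18, 0.0, 0.0, 0.0, 75], [-5, 3, 17, 0.0, 0.0, 0.0, 75], [-5, 2, 18, 0.0, 0.0, 0.0, 75], [-5, 3, 17, 0.0, 0.0, 0.0, 75], [-5, 2, 18, 0.0, 0.0, 0.0, 75]]
```

>>> servo_tool([
  [1,-3,-4,-0.01,0.03,0.02,75],
  [0,-2,-4,-0.01,0.03,0.02,75],
  [1,-3,-5,-0.02,0.03,0.02,75],
  [1,-2,-4,-0.01,0.04,0.02,75],
  [1,-3,-4,-0.01,0.03,0.03,75],
  [1,-2,-4,-0.02,0.02,0.02,75],
  [0,0,0,0,0,0,75],
  [-5,2,17,0,0,0,75],
  [-5,2,18,0,0,0,75],
  [-5,3,17,0,0,0,75],
  [-6,2,18,0,0,0,75],
  [-5,3,17,0,0,0,75],
  [0,0,0,0,0,0,75],
])

```text
time_s: 6.23
tool_pos: [0.5173, 0.1068, 0.2048]
ee_rot: [[-0.8, -0.411, 0.437], [-0.378, 0.911, 0.166], [-0.467, -0.032, -0.884]]
wrist_force: [0.7, 0.2, 0.7]
gripper_width: 0.876
grip_force: 0.0
```

```bash
export OMP_NUM_THREADS=1
python3 - <<'E'
from st import *; from rob import *
bl=np.array([.564,.128,.125]); f=np.r_[0,0,0,.4,.45,0]; z=pose(f)[1][:,2]; f[:3]=bl-z*.03; g=f.copy(); g[:3]=bl+z*.018
rep(q,[s0,f,g],.2)
o,_,_=rows(T,R,[s0,f,g],[4,4],75); print(o)
from plant import imaging; import cv2
p,d=imaging.snapshot("side"); cv2.imwrite("pics/s1.png",cv2.resize(p[90:250,230:350,::-1],None,fx=3.7,fy=3.7,interpolation=2))
E
```

```text
t 6.23 q [ 0.35  0.39 -0.73  2.19  0.98  0.27  0.81] E [ 0.201 -0.081  0.756] W [0.396 0.063 0.473] T [0.517 0.107 0.205] p [0.517 0.107 0.205 0.441 0.486 0.037] F [0.7 0.2 0.7] clr [ 0.032 -0.002]
  lam 1e-06 err 0.025 clr [-0.009 -0.047] E [0.29 0.04 0.72] q [-0.16  0.56 -0.07  2.15  1.32  0.01  0.44] lim 0.0
  lam 0.0001 err 0.025 clr [-0.009 -0.047] E [0.29 0.04 0.72] q [-0.16  0.56 -0.07  2.15  1.32  0.01  0.44] lim 0.0
  lam 0.001 err 0.02 clr [-0.006 -0.05 ] E [0.29 0.03 0.72] q [-0.14  0.56 -0.09  2.15  1.32  0.01  0.44] lim 0.0
[[-2, 1, 16, -0.0, 0.01, 0.01, 75], [-3, 0, 16, -0.01, 0.01, 0.01, 75], [-2, 1, 16, -0.0, 0.01, 0.01, 75], [-3, 0, 16, -0.01, 0.01, 0.01, 75], [0, 0, 12, 0.0, -0.0, -0.0, 75], [0, 0, 12, 0.0, -0.0, -0.0, 75], [0, 0, 12, 0.0, -0.0, -0.0, 75], [0, 0, 12, 0.0, -0.0, -0.0, 75]]
```

View pics/s1.png

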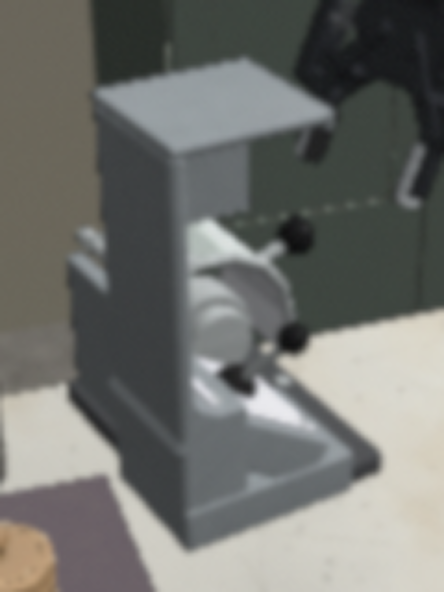

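Side crop: closed guard knob at (297,235), lever ball at (292,335), boot at (237,378), and the fingers coming in from the upper right, clear of everything.

```bash
export OMP_NUM_THREADS=1
cat > s2.py <<'E'
from st import *; from rob import *; import itertools
from multiprocessing import Pool
bl=np.array([.564,.128,.125]); off=np.array([.563,.0965,.131]); s7=np.r_[s0,0]
def W(c):
    f=np.r_[0,0,0,c[0],c[1],0,c[2]]; z=pose(f)[1][:,2]; L=[]
    for p,d in((bl,-.03),(bl,.015),(off,.015)): k=f.copy(); k[:3]=p+z*d; L.append(k)
    return [s7]+L
def ev(c):
    sc=9
    for lam in(1e-5,1e-3):
        L,e=servo(q,W(c),lam,.2,.03,15); a=np.array([clear(k) for k in L[::3]]); s=min(a[:,0].min(),.05)-e*2+.1*min(L[:,5].min(),.2)
        if s<sc: sc=s; o=(round(s,3),c,e.round(3),a.min(0).round(3),L[:,5].min().round(2),L[-1].round(2))
    return o
if __name__=="__main__":
    G=list(itertools.product((.3,.45,.6,.75,.9,1.1),(.42,.47,.52,.6),(-.4,0,.4,.8)))
    with Pool(4) as p: R_=p.map(ev,G)
    R_.sort(key=lambda o:-o[0])
    for o in R_[:10]: print(*o)
    w=W(R_[0][1]); o,_,_=rows(T,R,w[:3],[6,5],75); print(o)
E
python3 s2.py
```

```text
t 6.28 q [ 0.35  0.39 -0.74  2.19  0.98  0.27  0.81] E [ 0.199 -0.082  0.756] W [0.396 0.062 0.473] T [0.517 0.106 0.206] p [0.517 0.106 0.206 0.44  0.486 0.037] F [-0.5 -0.9  0.2] clr [ 0.032 -0.001]
0.052 (0.3, 0.42, -0.4) 0.0 [ 0.032 -0.047] 0.23 [ 0.18  0.58 -0.5   2.14  1.37  0.23  0.76]
0.052 (0.45, 0.42, -0.4) 0.0 [ 0.032 -0.048] 0.25 [ 0.31  0.61 -0.65  2.13  1.28  0.25  1.03]
0.052 (0.6, 0.42, -0.4) 0.0 [ 0.032 -0.049] 0.25 [ 0.44  0.67 -0.82  2.11  1.2   0.32  1.29]
0.052 (0.6, 0.42, 0) 0.0 [ 0.032 -0.049] 0.23 [ 0.38  0.64 -0.72  2.11  1.09  0.26  0.99]
0.052 (0.75, 0.42, -0.4) 0.0 [ 0.032 -0.05 ] 0.25 [ 0.55  0.75 -0.98  2.08  1.14  0.41  1.53]
0.052 (0.75, 0.42, 0) 0.0 [ 0.032 -0.05 ] 0.25 [ 0.51  0.71 -0.89  2.08  1.04  0.35  1.22]
0.052 (0.75, 0.42, 0.4) 0.0 [ 0.032 -0.05 ] 0.25 [ 0.46  0.68 -0.8   2.08  0.92  0.29  0.93]
0.052 (0.75, 0.42, 0.8) 0.0 [ 0.032 -0.05 ] 0.22 [ 0.41  0.65 -0.73  2.08  0.77  0.25  0.66]
0.052 (0.75, 0.47, -0.4) 0.0 [ 0.032 -0.048] 0.24 [ 0.55  0.73 -0.92  2.12  1.21  0.31  1.47]
0.052 (0.75, 0.47, 0) 0.0 [ 0.032 -0.05 ] 0.19 [ 0.5   0.69 -0.84  2.11  1.11  0.25  1.16]
[[-2, 1, 11, 0.0, 0.01, -0.05, 75], [-2, 0, 11, 0.01, 0.01, -0.04, 75], [-2, 1, 11, -0.0, 0.02, -0.05, 75], [-2, 0, 11, 0.0, 0.01, -0.04, 75], [-2, 1, 10, 0.0, 0.01, -0.05, 75], [-3, 0, 11, 0.0, 0.01, -0.04, 75], [0, 0, 9, 0.0, 0.0, -0.0, 75], [0, 0, 9, 0.0, 0.0, -0.0, 75], [0, 0, 9, 0.0, 0.0, -0.0, 75], [0, 0, 9, 0.0, 0.0, -0.0, 75], [0, 0, 9, 0.0, 0.0, -0.0, 75]]
```

```bash
export OMP_NUM_THREADS=1
python3 - <<'E'
from s2 import *
for c in((.75,.5,.4),(.7,.5,.4),(.9,.52,.6),(.85,.55,.5)): print(*ev(c))
c=(.75,.5,.4); w=W(c); o,_,_=rows(T,R,w[:3],[8,5],75); print(o[:8],'\n',o[8:])
E
```

```text
t 6.28 q [ 0.35  0.39 -0.74  2.19  0.98  0.27  0.81] E [ 0.199 -0.082  0.756] W [0.396 0.062 0.473] T [0.517 0.106 0.206] p [0.517 0.106 0.206 0.44  0.486 0.037] F [-0.5 -0.9  0.2] clr [ 0.032 -0.001]
0.039 (0.75, 0.5, 0.4) 0.0 [ 0.032 -0.047] 0.07 [ 0.44  0.66 -0.72  2.13  1.    0.13  0.86]
0.035 (0.7, 0.5, 0.4) 0.0 [ 0.032 -0.046] 0.02 [ 0.37  0.63 -0.63  2.14  1.02  0.09  0.78]
0.049 (0.9, 0.52, 0.6) 0.0 [ 0.032 -0.049] 0.17 [ 0.57  0.73 -0.9   2.1   0.9   0.23  0.95]
0.038 (0.85, 0.55, 0.5) 0.0 [ 0.032 -0.049] 0.06 [ 0.54  0.71 -0.82  2.13  0.99  0.13  0.92]
[[-1, 0, 8, -0.02, -0.0, 0.02, 75], [-1, -1, 8, -0.03, -0.0, 0.01, 75], [-1, 0, 9, -0.02, -0.0, 0.02, 75], [-1, -1, 8, -0.02, -0.0, 0.01, 75], [-2, -1, 8, -0.02, 0.0, 0.02, 75], [-1, -1, 8, -0.03, 0.01, 0.02, 75], [-1, -1, 8, -0.02, 0.0, 0.01, 75], [-1, -2, 9, -0.02, 0.01, 0.02, 75]] 
 [[0, 0, 9, -0.0, -0.0, -0.0, 75], [0, 0, 9, -0.0, -0.0, -0.0, 75], [0, 0, 9, -0.0, -0.0, -0.0, 75], [0, 0, 9, -0.0, -0.0, -0.0, 75], [0, 0, 9, -0.0, -0.0, -0.0, 75]]
```

>>> servo_tool([
  [-1,0,8,-0.02,0,0.02,75],
  [-1,-1,8,-0.03,0,0.01,75],
  [-1,0,9,-0.02,0,0.02,75],
  [-1,-1,8,-0.02,0,0.01,75],
  [-2,-1,8,-0.02,0,0.02,75],
  [-1,-1,8,-0.03,0.01,0.02,75],
  [-1,-1,8,-0.02,0,0.01,75],
  [-1,-2,9,-0.02,0.01,0.02,75],
  [0,0,0,0,0,0,75],
])

```text
time_s: 7.03
tool_pos: [0.5559, 0.1114, 0.1502]
ee_rot: [[-0.863, -0.361, 0.353], [-0.25, 0.913, 0.322], [-0.439, 0.19, -0.878]]
wrist_force: [0.3, -0.1, -0.0]
gripper_width: 0.88
grip_force: 0.0
```

```bash
export OMP_NUM_THREADS=1
python3 - <<'E'
from s2 import *
c=(.75,.5,.4); w=W(c); w[0]=s7; print(*ev(c)); 
o,_,_=rows(T,R,[w[0],w[2]],[6],75); print(o)
g=R.T@(bl-T)*1000; print("ball in tool mm",g.round(1),"off in tool",(R.T@(off-T)*1000).round(1))
E
```

```text
t 7.03 q [ 0.49  0.63 -0.84  2.11  0.91  0.23  0.89] E [ 0.286 -0.16   0.692] W [0.461 0.018 0.414] T [0.556 0.111 0.15 ] p [ 0.556  0.111  0.15   0.282  0.454 -0.213] F [ 0.3 -0.1 -0. ] clr [ 0.123 -0.044]
0.057 (0.75, 0.5, 0.4) 0.0 [ 0.105 -0.048] 0.07 [ 0.44  0.65 -0.72  2.13  1.    0.13  0.87]
[[0, 1, 8, 0.0, 0.01, -0.0, 75], [0, 2, 7, 0.0, -0.0, -0.01, 75], [0, 1, 8, 0.0, 0.0, 0.0, 75], [0, 1, 7, 0.0, -0.0, -0.0, 75], [0, 1, 8, -0.0, -0.0, -0.01, 75], [-1, 2, 7, -0.0, -0.01, 0.0, 75]]
ball in tool mm [-0.1  7.5 30.3] off in tool [  6.  -19.8  14.5]
```

>>> servo_tool([
  [0,1,8,0,0.01,0,75],
  [0,2,7,0,0,-0.01,75],
  [0,1,8,0,0,0,75],
  [0,1,7,0,0,0,75],
  [0,1,8,0,0,-0.01,75],
  [0,2,7,0,0,0,75],
  [0,0,0,0,0,0,50],
  [0,0,0,0,0,0,34],
  [0,0,0,0,0,0,32],
  [0,0,0,0,0,0,32],
  [0,0,0,0,0,0,32],
])

```text
time_s: 7.95
tool_pos: [0.5677, 0.135, 0.114]
ee_rot: [[-0.856, -0.384, 0.346], [-0.277, 0.906, 0.32], [-0.436, 0.178, -0.882]]
wrist_force: [0.7, -1.1, 1.4]
gripper_width: 0.378
grip_force: 0.2
```

```bash
export OMP_NUM_THREADS=1
python3 - <<'E'
from s2 import *
print("ball",(R.T@(bl-T)*1000).round(1),"off",(R.T@(off-T)*1000).round(1),"dir off-bl",(R.T@(off-bl)*1000).round(1), s['gripper_width']*85.4, s['grip_force'])
from plant import imaging; import cv2
p,d=imaging.snapshot("side"); cv2.imwrite("pics/s2.png",cv2.resize(p[120:240,250:350,::-1],None,fx=5,fy=5,interpolation=2))
E
```

```text
t 7.95 q [ 0.3   0.65 -0.64  2.1   1.    0.13  0.8 ] E [ 0.32  -0.109  0.684] W [0.474 0.044 0.38 ] T [0.568 0.135 0.114] p [ 0.568  0.135  0.114  0.313  0.451 -0.199] F [ 0.7 -1.1  1.4] clr [ 0.102 -0.05 ]
ball [  0.3  -2.9 -13.2] off [  7.3 -30.  -29. ] dir off-bl [  7.  -27.1 -15.7] 32.252688868876696 0.20008021965622902
```

View pics/s2.png

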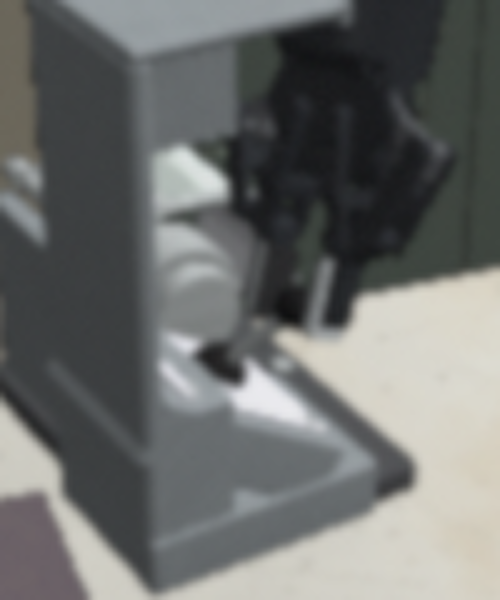

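>>> servo_tool([
  [1,-5,-2,0,0,0,32],
  [1,-5,-3,0,0,0,32],
  [1,-5,-2,0,0,0,32],
  [1,-5,-3,0,0,0,32],
  [1,-5,-2,0,0,0,32],
  [2,-5,-2,0,0,0,32],
  [0,0,0,0,0,0,32],
  [0,0,0,0,0,0,32],
])

```text
time_s: 8.67
tool_pos: [0.5684, 0.1, 0.117]
ee_rot: [[-0.857, -0.382, 0.345], [-0.276, 0.907, 0.318], [-0.434, 0.178, -0.883]]
wrist_force: [0.2, -0.1, 0.4]
gripper_width: 0.375
grip_force: 0.0
```

```bash
export OMP_NUM_THREADS=1
python3 - <<'E'
from s2 import *
print("off",(R.T@(off-T)*1000).round(1),s['gripper_width']*85.4,s['grip_force'])
E
```

```text
t 8.67 q [ 0.44  0.68 -0.75  2.1   0.99  0.18  0.88] E [ 0.312 -0.156  0.675] W [0.476 0.008 0.383] T [0.568 0.1   0.117] p [ 0.568  0.1    0.117  0.311  0.449 -0.199] F [ 0.2 -0.1  0.4] clr [ 0.14 -0.05]
off [ -0.5   1.4 -15.4] 32.00304185702313 0.0
```

>>> servo_tool([
  [0,1,0,0,0,0,26],
  [0,0,0,0,0,0,23],
  [0,0,0,0,0,0,23],
  [0,0,0,0,0,0,23],
  [0,0,0,0,0,0,23],
])

```text
time_s: 9.08
tool_pos: [0.5679, 0.1028, 0.1176]
ee_rot: [[-0.856, -0.385, 0.345], [-0.278, 0.906, 0.32], [-0.436, 0.178, -0.882]]
wrist_force: [-1.1, 1.4, -0.3]
gripper_width: 0.267
grip_force: 0.0
```

>>> servo_tool([
  [0,0,0,0,0,0,45],
  [0,0,0,0,0,0,45],
  [0,0,-10,0,0,0,45],
  [0,0,-15,0,0,0,45],
  [0,0,-15,0,0,0,45],
  [0,0,-15,0,0,0,45],
  [0,0,-15,0,0,0,45],
  [0,0,-10,0,0,0,45],
  [0,0,0,0,0,0,45],
])

```text
time_s: 9.83
tool_pos: [0.5406, 0.0765, 0.1896]
ee_rot: [[-0.856, -0.384, 0.347], [-0.276, 0.906, 0.32], [-0.438, 0.178, -0.881]]
wrist_force: [0.5, 0.2, -0.3]
gripper_width: 0.53
grip_force: 0.0
```

```bash
export OMP_NUM_THREADS=1
python3 - <<'E'
from st import *
from h import imaging,ray,proj,np
import cv2
p,d=imaging.snapshot("side"); cv2.imwrite("pics/s3.png",cv2.resize(p[120:240,250:350,::-1],None,fx=5,fy=5,interpolation=2))
b=p.max(2)<60; m=np.zeros(b.shape,np.uint8); m[165:205,285:330]=b[165:205,285:330]
k,l,s_,c=cv2.connectedComponentsWithStats(m)
for i in range(1,k):
    if s_[i,4]>12: print(s_[i],c[i].round(1),np.median(d[l==i]))
Y=np.array([-.211,.977,0]);Xl=np.array([.977,.211,0])
O=np.array([.5965,-.0035,0])
for th in(-.5,-.2,-.1,0,.1,.2):
    P=O+(.02-.0318*np.cos(th))*Xl+(.105-.06*np.sin(th))*Y+np.array([0,0,.08+.0509*np.cos(th)]); print(th,P.round(4),np.round(proj("side",P),1))
E
```

```text
t 9.83 q [ 0.72  0.62 -1.09  2.09  0.82  0.39  1.06] E [ 0.243 -0.219  0.692] W [ 0.45  -0.019  0.454] T [0.541 0.076 0.19 ] p [ 0.541  0.076  0.19   0.312  0.453 -0.199] F [ 0.5  0.2 -0.3] clr [ 0.144 -0.024]
[300 169   8   8  49] [303.3 172.6] 0.9268693
[290 190   8   6  30] [293.8 192.2] 0.9345157
-0.5 [0.5606 0.1255 0.1247] [309.1 179.6]
-0.2 [0.5609 0.1084 0.1299] [306.4 174.3]
-0.1 [0.5617 0.1025 0.1306] [305.2 173. ]
0 [0.5628 0.0966 0.1309] [303.9 171.8]
0.1 [0.5642 0.0908 0.1306] [302.5 170.9]
0.2 [0.566  0.0851 0.1299] [301.  170.2]
```

View pics/s3.png

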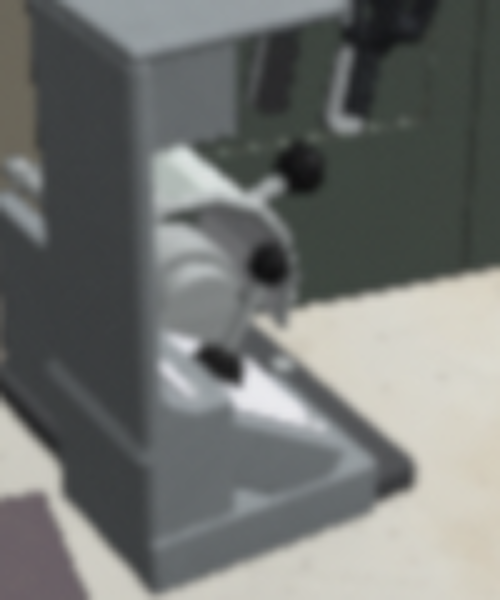

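```bash
export OMP_NUM_THREADS=1
python3 - <<'E'
from h import *
p,d=imaging.snapshot("top"); cv2.imwrite("pics/t2.png",cv2.resize(p[140:260,310:440,::-1],None,fx=5,fy=5,interpolation=2))
b=p.max(2)<60; m=np.zeros(b.shape,np.uint8); m[180:215,328:372]=b[180:215,328:372]
k,l,s_,c=cv2.connectedComponentsWithStats(m)
for i in range(1,k):
    if s_[i,4]>12: print(s_[i],c[i].round(1),np.median(d[l==i]))
Y=np.array([-.211,.977,0]);Xl=np.array([.977,.211,0]);n=-.53*Xl+np.array([0,0,.848])
for O in (np.array([.5965,-.0035,0]),np.array([.596,0,0])):
  piv=O+.02*Xl+.105*Y+[0,0,.08]
  print("boot",np.round(proj("top",piv+.008*n),1),np.round(proj("side",piv+.008*n),1),[np.round(proj("top",piv+.06*(np.cos(t)*n-np.sin(t)*Y)),1).tolist() for t in(-.6,-.5,-.1,0,.1)])
E
```

```text
[343 180  29  23 363] [356.8 189. ] 0.74649453
boot [350.4 198. ] [294.4 190.6] [[336.1, 196.3], [338.4, 196.3], [348.5, 196.5], [351.2, 196.7], [353.9, 196.8]]
boot [348.9 197.8] [295.1 191.2] [[334.6, 196.1], [336.8, 196.2], [346.9, 196.4], [349.6, 196.5], [352.3, 196.6]]
```

View pics/t2.png

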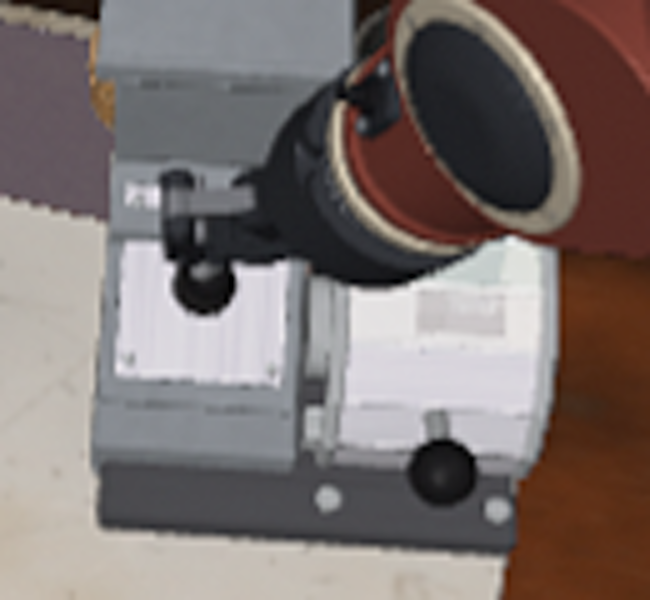

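Lever ball at crop (205,286), i.e. px (351,197). It's centred on the panel (crop 115–290) and over its boot, so the switch is at off. The knob sits at crop (442,470), guard still closed. Next: the guard.

```bash
export OMP_NUM_THREADS=1
cat > gd.py <<'E'
from st import *; from rob import *; import plan
O=np.array([.5965,-.0035,0]); Xl=np.array([.977,.211,0])
def knob(th): a=th-.1343; return O+(.052-.1493*np.cos(a))*Xl+[0,0,.135+.1493*np.sin(a)]
yawL=.213
def grasp(th,ta,d=.017): f=np.r_[0,0,0,yawL,ta,0]; z=pose(f)[1][:,2]; f[:3]=knob(th)+z*d; return f
def path(t0,k): return [grasp(th,t0-k*th) for th in np.linspace(0,1.3,9)]
E
python3 - <<'E'
from gd import *
import plan
m=np.array([.46,.0,.26,.213,.3,0])
for t0,k in((.2,0),(.35,.2),(.45,.4),(.5,.3),(.1,0),(0.3,.0)):
    pre=grasp(0,t0,-.06); w=[s0,m,pre,grasp(0,t0)]+path(t0,k)[1:]
    print(t0,k)
    for lam in(1e-5,1e-3):
        L,e=servo(q,w,lam,.2,.03,15); a=np.array([clear(x)[0] for x in L[::2]]); print("  e",e.round(4),"lamp",a.min().round(3),"lim",np.minimum(L-lo,hi-L).min(0).round(2),L[-1].round(2))
E
```

```text
t 9.93 q [ 0.71  0.62 -1.08  2.09  0.82  0.38  1.06] E [ 0.245 -0.218  0.692] W [ 0.45  -0.018  0.453] T [0.54  0.077 0.188] p [ 0.54   0.077  0.188  0.313  0.451 -0.2  ] F [ 0.1 -0.1  0.1] clr [ 0.145 -0.023]
0.2 0
  e 0.0 lamp 0.08 lim [2.13 0.65 0.04 0.26 1.94 0.37 1.7 ] [ 0.67  0.6  -1.1   1.75  0.68  0.98  1.14]
  e 0.0 lamp 0.08 lim [2.13 0.65 0.04 0.26 1.94 0.37 1.7 ] [ 0.67  0.6  -1.1   1.75  0.67  0.98  1.14]
0.35 0.2
  e 0.0 lamp 0.08 lim [2.13 0.65 0.04 0.15 1.94 0.17 1.65] [ 0.61  0.63 -1.06  1.66  0.62  1.12  1.19]
  e 0.0 lamp 0.08 lim [2.13 0.65 0.04 0.15 1.94 0.18 1.66] [ 0.61  0.63 -1.06  1.66  0.62  1.12  1.18]
0.45 0.4
  e 0.0 lamp 0.051 lim [2.13 0.65 0.04 0.07 1.85 0.   1.54] [ 0.46  0.64 -0.86  1.53  0.49  1.28  1.3 ]
  e 0.0 lamp 0.057 lim [2.13 0.65 0.04 0.08 1.89 0.   1.58] [ 0.5   0.66 -0.94  1.53  0.53  1.3   1.26]
0.5 0.3
  e 0.0 lamp 0.035 lim [2.13 0.63 0.04 0.04 1.86 0.   1.55] [ 0.53  0.56 -0.88  1.67  0.5   1.03  1.29]
  e 0.0 lamp 0.043 lim [2.13 0.64 0.04 0.05 1.91 0.   1.59] [ 0.57  0.58 -0.95  1.67  0.55  1.05  1.25]
0.1 0
  e 0.0 lamp 0.08 lim [2.13 0.65 0.04 0.28 1.94 0.37 1.68] [ 0.63  0.64 -1.09  1.67  0.64  1.12  1.16]
  e 0.0 lamp 0.08 lim [2.13 0.65 0.04 0.28 1.94 0.37 1.68] [ 0.63  0.64 -1.09  1.67  0.64  1.12  1.16]
0.3 0.0
  e 0.0 lamp 0.08 lim [2.13 0.65 0.04 0.19 1.94 0.31 1.71] [ 0.71  0.56 -1.1   1.83  0.71  0.83  1.11]
  e 0.0 lamp 0.08 lim [2.13 0.65 0.04 0.19 1.94 0.31 1.71] [ 0.71  0.56 -1.1   1.83  0.71  0.83  1.11]
```

```bash
export OMP_NUM_THREADS=1
python3 - <<'E'
from gd import *
m=np.array([.46,.0,.26,.213,.3,0]); t0=.35
o,_,_=rows(T,R,[s0,m,grasp(0,t0,-.05)],[7,6],60); print(o)
E
```

```text
t 9.93 q [ 0.71  0.62 -1.08  2.09  0.82  0.38  1.06] E [ 0.245 -0.218  0.692] W [ 0.45  -0.018  0.453] T [0.54  0.077 0.188] p [ 0.54   0.077  0.188  0.313  0.451 -0.2  ] F [ 0.1 -0.1  0.1] clr [ 0.145 -0.023]
[[8, -4, -17, 0.03, 0.02, 0.02, 60], [9, -4, -16, 0.04, 0.02, 0.01, 60], [9, -5, -16, 0.03, 0.02, 0.02, 60], [9, -6, -15, 0.04, 0.02, 0.01, 60], [9, -6, -15, 0.03, 0.02, 0.02, 60], [10, -7, -15, 0.03, 0.02, 0.01, 60], [10, -8, -14, 0.04, 0.02, 0.02, 60], [1, -5, 16, -0.0, -0.01, -0.0, 60], [2, -6, 17, -0.0, -0.01, -0.0, 60], [2, -5, 17, -0.0, -0.0, -0.0, 60], [2, -5, 16, -0.0, -0.01, -0.0, 60], [3, -6, 17, -0.0, -0.01, -0.0, 60], [2, -5, 16, -0.0, -0.01, -0.0, 60]]
```

>>> servo_tool([
  [8,-4,-17,0.03,0.02,0.02,60],
  [9,-4,-16,0.04,0.02,0.01,60],
  [9,-5,-16,0.03,0.02,0.02,60],
  [9,-6,-15,0.04,0.02,0.01,60],
  [9,-6,-15,0.03,0.02,0.02,60],
  [10,-7,-15,0.03,0.02,0.01,60],
  [10,-8,-14,0.04,0.02,0.02,60],
  [0,0,0,0,0,0,60],
  [1,-5,16,0,-0.01,0,60],
  [2,-6,17,0,-0.01,0,60],
  [2,-5,17,0,0,0,60],
  [2,-5,16,0,-0.01,0,60],
  [3,-6,17,0,-0.01,0,60],
  [2,-5,16,0,-0.01,0,60],
  [0,0,0,0,0,0,60],
])

```text
time_s: 11.18
tool_pos: [0.4843, -0.0277, 0.1585]
ee_rot: [[-0.92, -0.209, 0.331], [-0.197, 0.978, 0.069], [-0.338, -0.001, -0.941]]
wrist_force: [-0.4, -0.7, 0.1]
gripper_width: 0.701
grip_force: 0.0
```

```bash
export OMP_NUM_THREADS=1
python3 - <<'E'
from gd import *
from h import imaging; import cv2
print("knob in tool",(R.T@(knob(0)-T)*1000).round(1),"tri",(R.T@(np.array([.5024,-.0201,.1154])-T)*1000).round(1))
o,_,_=rows(T,R,[s0,grasp(0,.35)],[6],60); print(o)
p,d=imaging.snapshot("side"); cv2.imwrite("pics/s4.png",cv2.resize(p[90:240,255:375,::-1],None,fx=4,fy=4,interpolation=2))
E
```

```text
t 11.18 q [ 0.69  0.49 -0.87  2.23  0.99  0.38  0.84] E [ 0.2   -0.175  0.732] W [ 0.399 -0.046  0.443] T [ 0.484 -0.028  0.159] p [ 0.484 -0.028  0.159  0.211  0.344  0.001] F [-0.4 -0.7  0.1] clr [ 0.137 -0.005]
knob in tool [-3.1  0.1 47.4] tri [-3.6  3.7 47.1]
[[-1, 0, 11, -0.0, -0.0, -0.0, 60], [0, 0, 10, -0.0, -0.0, -0.0, 60], [-1, 0, 11, -0.0, -0.0, -0.0, 60], [0, 0, 11, -0.0, -0.0, -0.0, 60], [-1, 0, 11, -0.0, -0.0, -0.0, 60], [0, 0, 10, -0.0, -0.01, -0.0, 60]]
```

View pics/s4.png

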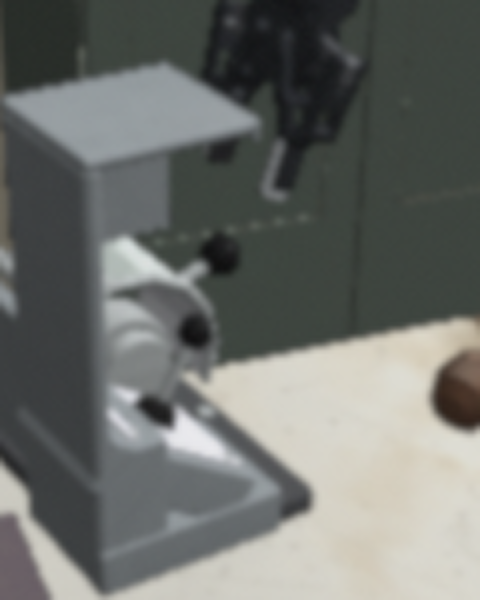

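Side crop: both open fingers (275,190) and (222,155) are above the knob (220,252), and the lever ball is still at off (195,330). I'll descend and grip.

>>> servo_tool([
  [-1,0,11,0,0,0,60],
  [0,1,10,0,0,0,60],
  [-1,0,11,0,0,0,60],
  [0,1,11,0,0,0,60],
  [-1,0,11,0,0,0,60],
  [0,0,9,0,0,0,60],
  [0,0,0,0,0,0,40],
  [0,0,0,0,0,0,28],
  [0,0,0,0,0,0,28],
  [0,0,0,0,0,0,28],
  [0,0,0,0,0,0,28],
])

```text
time_s: 12.15
tool_pos: [0.5092, -0.0168, 0.1049]
ee_rot: [[-0.917, -0.213, 0.338], [-0.2, 0.977, 0.076], [-0.346, 0.002, -0.938]]
wrist_force: [-1.7, 6.1, 0.1]
gripper_width: 0.33
grip_force: 20.2
```

```bash
export OMP_NUM_THREADS=1
python3 - <<'E'
from gd import *
print("knob in tool",(R.T@(knob(0)-T)*1000).round(1),s['gripper_width']*85.4,s['grip_force'])
k0=knob(0); act=T-R[:,2]*.017
# rows along the arc relative to the present pose
w=[]
for th in np.linspace(0,1.3,17):
    f=s0.copy(); f[3:]=[s0[3],s0[4]-.2*th,s0[5]]; z=pose(f)[1][:,2]; f[:3]=act+knob(th)-k0+z*.017; w.append(f)
o,_,_=rows(T,R,w,[1]*16,28); print(o)
E
```

```text
t 12.15 q [ 0.45  0.57 -0.58  2.24  1.32  0.23  0.51] E [ 0.265 -0.139  0.712] W [ 0.42  -0.033  0.389] T [ 0.509 -0.017  0.105] p [ 0.509 -0.017  0.105  0.214  0.354 -0.002] F [-1.7  6.1  0.1] clr [ 0.132 -0.04 ]
knob in tool [  3.9  -5.4 -12.2] 28.18728544593305 20.24022728204727
[[-3, 0, -12, -0.0, 0.02, 0.0, 28], [-3, 0, -11, -0.0, 0.01, 0.0, 28], [-5, 0, -11, -0.0, 0.02, 0.0, 28], [-5, 0, -11, -0.0, 0.01, 0.0, 28], [-6, 0, -11, -0.0, 0.02, 0.0, 28], [-6, 0, -10, -0.0, 0.02, 0.0, 28], [-7, 0, -10, -0.0, 0.01, 0.0, 28], [-8, 0, -9, -0.0, 0.02, 0.0, 28], [-8, 0, -8, -0.0, 0.02, 0.0, 28], [-9, 0, -8, -0.0, 0.01, 0.0, 28], [-9, 0, -8, -0.0, 0.02, 0.0, 28], [-10, 0, -7, -0.0, 0.01, 0.0, 28], [-10, 0, -6, -0.0, 0.02, 0.0, 28], [-11, 0, -5, -0.0, 0.02, 0.0, 28], [-10, 0, -5, -0.0, 0.01, 0.0, 28], [-12, 0, -4, -0.0, 0.02, 0.0, 28]]
```

>>> servo_tool([
  [-3,0,-12,0,0.02,0,27],
  [-3,0,-11,0,0.01,0,27],
  [-5,0,-11,0,0.02,0,27],
  [-5,0,-11,0,0.01,0,27],
  [-6,0,-11,0,0.02,0,27],
  [0,0,0,0,0,0,27],
])

```text
time_s: 12.65
tool_pos: [0.5131, -0.0161, 0.166]
ee_rot: [[-0.941, -0.211, 0.264], [-0.203, 0.977, 0.059], [-0.27, 0.002, -0.963]]
wrist_force: [1.1, 7.4, -5.5]
gripper_width: 0.324
grip_force: 34.7
```

```bash
export OMP_NUM_THREADS=1
cat > arc.py <<'E'
from gd import *
c=T-R[:,2]*.014; h=O+.052*Xl+[0,0,.135]; v=c-h; lx=v@Xl; th=np.arctan2(v[2],-lx)+.1343
print("theta est",th.round(3),"radius",np.hypot(lx,v[2]).round(4),"y",(v@np.array([-.211,.977,0])).round(4),s['gripper_width']*85.4,s['grip_force'])
def plan_(to,n,g):
    w=[]
    for t in np.linspace(th,to,n+1):
        f=s0.copy(); f[4]=s0[4]-.2*(t-th); z=pose(f)[1][:,2]; f[:3]=c+knob(t)-knob(th)+z*.014; w.append(f)
    print(rows(T,R,w,[1]*n,g)[0]); rep(q,w)
E
python3 - <<'E'
from arc import *
plan_(1.35,12,27)
E
```

```text
t 12.65 q [ 0.66  0.55 -0.93  2.1   0.84  0.56  0.96] E [ 0.227 -0.186  0.715] W [ 0.447 -0.032  0.456] T [ 0.513 -0.016  0.166] p [ 0.513 -0.016  0.166  0.212  0.274 -0.002] F [ 1.1  7.4 -5.5] clr [0.138 0.002]
theta est 0.442 radius 0.1467 y 0.0053 27.708332129380125 34.716580510139465
[[-6, 0, -9, 0.0, 0.02, 0.0, 27], [-7, 0, -9, -0.0, 0.01, 0.0, 27], [-8, 0, -8, -0.0, 0.02, 0.0, 27], [-7, 0, -8, -0.0, 0.01, 0.0, 27], [-9, 0, -8, -0.0, 0.02, 0.0, 27], [-9, 0, -6, -0.0, 0.01, 0.0, 27], [-9, 0, -7, -0.0, 0.02, 0.0, 27], [-9, 0, -5, -0.0, 0.01, 0.0, 27], [-10, 0, -6, -0.0, 0.02, 0.0, 27], [-10, 0, -4, -0.0, 0.01, 0.0, 27], [-11, 0, -4, -0.0, 0.02, 0.0, 27], [-10, 0, -3, -0.0, 0.01, 0.0, 27]]
  lam 1e-06 err 0.0 clr [ 0.131 -0.009] E [ 0.27 -0.19  0.69] q [ 0.58  0.63 -1.04  1.63  0.61  1.13  1.19] lim 0.28
  lam 0.0001 err 0.0 clr [ 0.131 -0.009] E [ 0.27 -0.19  0.69] q [ 0.58  0.63 -1.04  1.63  0.61  1.13  1.19] lim 0.28
  lam 0.001 err 0.0 clr [ 0.131 -0.009] E [ 0.27 -0.19  0.69] q [ 0.58  0.63 -1.04  1.63  0.61  1.13  1.19] lim 0.28
```

>>> servo_tool([
  [-6,0,-9,0,0.02,0,27],
  [-7,0,-9,0,0.01,0,27],
  [-8,0,-8,0,0.02,0,27],
  [-7,0,-8,0,0.01,0,27],
  [-9,0,-8,0,0.02,0,27],
  [-9,0,-6,0,0.01,0,27],
  [0,0,0,0,0,0,27],
])

```text
time_s: 13.23
tool_pos: [0.5451, -0.0098, 0.2222]
ee_rot: [[-0.962, -0.21, 0.175], [-0.207, 0.978, 0.038], [-0.179, 0.001, -0.984]]
wrist_force: [-2.6, 4.1, -0.7]
gripper_width: 0.328
grip_force: 32.8
```

```bash
export OMP_NUM_THREADS=1
python3 - <<'E'
from arc import *
plan_(1.4,7,27)
E
```

```text
t 13.23 q [ 0.67  0.57 -1.03  1.87  0.66  0.87  1.13] E [ 0.235 -0.193  0.709] W [ 0.505 -0.02   0.518] T [ 0.545 -0.01   0.222] p [ 0.545 -0.01   0.222  0.212  0.18  -0.001] F [-2.6  4.1 -0.7] clr [0.137 0.006]
theta est 0.895 radius 0.1464 y 0.0046 27.978191111396796 32.801241874694824
[[-9, 0, -6, 0.0, 0.01, 0.0, 27], [-9, 0, -5, -0.0, 0.02, 0.0, 27], [-9, 0, -5, -0.0, 0.01, 0.0, 27], [-10, 0, -5, -0.0, 0.02, 0.0, 27], [-10, 0, -4, -0.0, 0.01, 0.0, 27], [-10, 0, -3, -0.0, 0.02, 0.0, 27], [-10, 0, -3, -0.0, 0.01, 0.0, 27]]
  lam 1e-06 err 0.0 clr [ 0.133 -0.008] E [ 0.28 -0.18  0.69] q [ 0.56  0.64 -1.03  1.6   0.6   1.16  1.2 ] lim 0.29
  lam 0.0001 err 0.0 clr [ 0.133 -0.008] E [ 0.28 -0.18  0.69] q [ 0.56  0.64 -1.03  1.6   0.6   1.16  1.2 ] lim 0.29
  lam 0.001 err 0.0 clr [ 0.133 -0.008] E [ 0.28 -0.18  0.69] q [ 0.56  0.64 -1.03  1.6   0.6   1.16  1.2 ] lim 0.29
```

>>> servo_tool([
  [-9,0,-6,0,0.01,0,27],
  [-9,0,-5,0,0.02,0,27],
  [-9,0,-5,0,0.01,0,27],
  [-10,0,-5,0,0.02,0,27],
  [-10,0,-4,0,0.01,0,27],
  [-10,0,-3,0,0.02,0,27],
  [-10,0,-3,0,0.01,0,27],
  [0,0,0,0,0,0,27],
])

```text
time_s: 13.9
tool_pos: [0.6084, 0.0023, 0.2622]
ee_rot: [[-0.974, -0.209, 0.084], [-0.208, 0.978, 0.018], [-0.086, -0.0, -0.996]]
wrist_force: [2.1, 2.5, 1.1]
gripper_width: 0.317
grip_force: 5.6
```

```bash
export OMP_NUM_THREADS=1
python3 - <<'E'
from arc import *
plan_(1.65,4,27)
E
```

```text
t 13.9 q [ 0.54  0.66 -1.01  1.57  0.61  1.16  1.21] E [ 0.29  -0.181  0.681] W [ 0.594 -0.001  0.562] T [0.608 0.002 0.262] p [0.608 0.002 0.262 0.21  0.086 0.   ] F [2.1 2.5 1.1] clr [ 0.159 -0.006]
theta est 1.427 radius 0.1468 y 0.0032 27.081257451317807 5.613221526145935
[[-8, 0, -1, 0.0, 0.01, -0.0, 27], [-8, 0, -1, 0.0, 0.01, -0.0, 27], [-8, 0, -1, 0.0, 0.01, -0.0, 27], [-8, 0, 0, 0.0, 0.01, -0.0, 27]]
  lam 1e-06 err 0.0 clr [ 0.157 -0.007] E [ 0.32 -0.17  0.67] q [ 0.49  0.7  -0.99  1.45  0.61  1.27  1.23] lim 0.33
  lam 0.0001 err 0.0 clr [ 0.157 -0.007] E [ 0.32 -0.17  0.67] q [ 0.49  0.7  -0.99  1.45  0.61  1.27  1.23] lim 0.33
  lam 0.001 err 0.0 clr [ 0.157 -0.007] E [ 0.32 -0.17  0.67] q [ 0.49  0.7  -0.99  1.45  0.61  1.27  1.23] lim 0.33
```

>>> servo_tool([
  [0,0,0,0,0,0,45],
  [0,0,0,0,0,0,58],
  [0,0,0,0,0,0,58],
  [0,0,0,0,0,0,58],
  [0,0,-10,0,0,0,58],
  [3,0,-18,0,0,0,58],
  [3,0,-18,0,0,0,58],
  [3,0,-18,0,0,0,58],
  [3,0,-18,0,0,0,58],
  [10,0,-10,0,0,0,58],
  [18,0,0,0,0,0,58],
  [18,0,0,0,0,0,58],
  [18,0,0,0,0,0,58],
  [18,0,0,0,0,0,58],
  [0,0,0,0,0,0,58],
  [0,0,0,0,0,0,58],
])

```text
time_s: 15.23
tool_pos: [0.5064, -0.0206, 0.3452]
ee_rot: [[-0.975, -0.208, 0.08], [-0.207, 0.978, 0.012], [-0.081, -0.005, -0.997]]
wrist_force: [1.4, 0.2, 0.7]
gripper_width: 0.681
grip_force: 0.0
```

Run:
```python
from st import *
from h import imaging; import cv2
p,d=imaging.snapshot("side"); a=cv2.resize(p[60:240,230:370,::-1],(420,540),interpolation=2)
p2,_=imaging.snapshot("top"); b=cv2.resize(p2[110:260,310:440,::-1],(380,438),interpolation=2)
o=np.zeros((540,800,3),np.uint8); o[:,:420]=a; o[:438,420:]=b; cv2.imwrite("pics/f.png",o)
```

```text
t 15.23 q [ 0.78  0.43 -1.15  1.68  0.44  1.22  1.32] E [ 0.167 -0.171  0.745] W [ 0.495 -0.025  0.645] T [ 0.506 -0.021  0.345] p [ 0.506 -0.021  0.345  0.21   0.081  0.005] F [1.4 0.2 0.7] clr [0.121 0.071]
```

View pics/f.png

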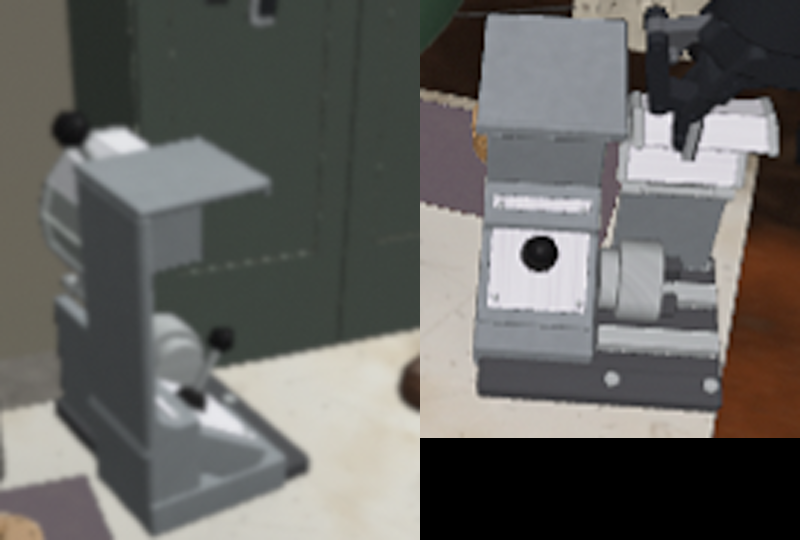

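The guard is fully open and staying there (knob at (70,128) in the side view). The lever ball (539,253) is centred on the panel (487–592), and the gripper is clear of everything.

```bash
python3 -c "
from plant import workorder; print(workorder.close_job())"
```

```text
the job is handed in; nothing more can be done
None
```

I set the switch to off first, then swung the guard past its spring point so it stays fully open by itself; I saw no contact with the loose things, and handed the job in at about 15 s on the robot's clock.

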